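# Draw the tapped plug from the cuvette thermostat

## Robot

A 6-joint arm with a two-finger parallel gripper is mounted at the origin on the work surface. World frame = base frame: x ahead of the robot, y to its left, z up, the work surface at z = 0. Lengths are in m, angles in rad, forces in N, time in s.
With the tool pointing down it reaches from about 0.375 to 0.9 m from the base axis. Payload 3.1 kg.
Tool frame: the origin (TCP) lies on the centre line of the jaws, within the pads' length; the fingertips stand 14 mm ahead of it and the grasp point (between the pads) lies 5 mm behind it; z points along the fingers, x is the direction in which the jaws open and shut, and the axes are right-handed (so a half turn about z gives the same grasp; the last joint's range is limited). The gripper opens to 87 mm and grips with 3 to 60 N. Pads are 19 mm wide; open, the fingers measure 117 mm over their backs; the gripper's body (75 mm by 190 mm) begins 51 mm behind the grasp point.
Start: joints at [-1.393, 0.527, 1.433, -0, 1.181, -0.178], TCP at [0.218, -0.586, 0.237] pointing down, gripper open.
Joint ranges: [-3.08, 3.08], [-0.75, 2.2], [0.22, 2.44], [-1.43, 4.57], [0, 2.65], [-2.85, 2.85]. Speed limits (rad/s): [2.79, 2.79, 3.14, 3.14, 3.14, 3.14].

## Interface

Orientations are given as a rotation vector (axis times angle).
In Python, from plant import r, eyes gives the robot as it stands.
- The arm moves only by the shell command python3 -m creep 'ROWS' [FORCE]. ROWS is a JSON object of lists of equal length, an entry for each row: "dp": the shift along the tool's x, y, z in cm, a list of three; "yaw": the turn about the tool's z in rad; "fingers": the finger opening in cm, from 0 to 8.7. A call has 1 to 10 rows; each row shifts and turns the pose as measured when the row begins, along the tool's axes as they then stand; what a row does not reach is not made up. A row lasts 1/12 s, in which the tool goes at most 41.7 mm and 7.16 degrees, less where a joint would pass 70% of its speed; a pose out of reach is approached as far as the arm can. A call with a gripper value outside its range is refused whole. The fingers move at their own pace and stop on an object; FORCE is the grip in N (left out, the last holds). Time passes only in rows, so rows that do not move let the fingers close. It gives the time, the measured TCP pose, the force and the opening at its end, in the units of the state.
- r.get_obs(): the state, without advancing time (a new reading comes with each control period).
- eyes.grab_frame(name): name is "scene" or "top" or "wrist"; returns a dict with "color" (400x640x3 uint8, red, green, blue), "z_map" (400x640 float32, m along the optical axis (not along the pixel's ray), 0 where there is no reading), "fx", "fy", "cx", "cy" (pixels), "world_from_camera" (4x4, takes a point from camera to world coordinates). Camera axes: x right, y up, looking along -z (the intrinsics and any distortion apply to the point x, -y, -z); pixel columns grow to the right and rows downward; lengths in m; the calibration is good to about 2 mm. A picture is of the moment at which its call begins.
- r.job_done(): hands the job in, once; it reports no verdict.
The state is a dict: "time_s": time; "q": joint angles; "dq": joint speeds; "joint_efforts": joint torques, N m; "tool_pos": TCP position; "eef_rot": TCP orientation; "contact_force": force on the tool from outside, world axes, zero at the start; "wrist_torque": the same for the moment, N m; "gripper_width": opening from 0.0 (shut) to 1.0 (fully open).
Only numpy, scipy, OpenCV 4.12 (cv2) and the standard library are available. Lean on these libraries where they do the work, as an engineer would, in place of code of your own. Each camera call takes 0.05 s, during which the arm holds its last target.

## Task

Open the blocked well of the cuvette thermostat: fit the puller's cross-pin foot into the slotted plug, turn it clockwise about a quarter turn so that the thread holds, and draw the plug straight up out of its well. Stand the plug upright, with the puller still locked in it, well inside the white tray; let go only once it stands there. Leave the solid plug in its well and do not disturb the glassware and other things on the bench.

Things in the scene. Friction and masses are not known exactly. Their poses are not given: they have to be found in the camera images.
- puller: Steel plug puller, 107 mm long, 0.12 kg. Origin: centre of its foot end; z runs up the rod to the handle; the foot's pin and the T-bar lie along y. Collar 26 mm wide from 13.5 to 18 mm up, round sleeve 12 mm thick from 18 to 95 mm. It starts in the sloping rest, z axis 45 degrees from vertical, handle leaning to the rest's +x side, T-bar level; it lifts straight up out of the rest.
- puller_pin (a point): Centre of the puller's cross pin, 3 mm above the foot end: round pin 6 mm thick, 22 mm long over its rounded ends along the puller's y, on a shank 8 mm thick.
- puller_sleeve (a point): Point on the puller's axis 52 mm above the foot end, on the sleeve; in the rest, the sleeve is free on both sides from 42 to 85 mm.
- puller_bar (a point): Centre of the puller's T-bar, 101 mm above the foot end; the bar is 12 x 12 mm in section and 60 mm long, along the puller's y.
- plug: Tapped plug: dark steel, 40 x 40 x 36 mm high, 0.12 to 0.24 kg, loose in one of the thermostat's two wells, top flush with the block. Origin: centre of underside, z up. The slot in its top, 26 mm long along its y and 10 mm wide, opens into a chamber 16 mm deep and 26 x 26 mm, under two lips 8 mm wide on the +x and -x sides. The other plug has no slot.
- plug_mouth (a point): Centre of the tapped plug's top (axes as plug). The puller's foot goes in, pin along the slot, until the collar rests on the top (foot 13.5 mm deep); it then stands by itself. Turned clockwise seen from above, the pin runs under the lips' 8 degree thread flanks, with hardly any torque and 1.5 mm play at 90 degrees; stops end the turn at about 100 degrees and block the other way.
- blank: The other plug, of the same steel and size (40 x 40 x 36 mm), but solid: flat top with only a small dark spot, no slot. It fills the other well and stays there. Origin: centre of its underside.
- thermostat: Cuvette thermostat, fixed: aluminium block 100 (x) x 150 (y) x 60 mm high, white sides, a white console 50 mm high on its -x side; overall x from -106 to +59 mm, y +-85 mm. Origin: centre of the block's underside, z up. Two square wells 41.5 mm wide and 36 mm deep at y = +37 and -37 mm; each holds a plug, either may hold the tapped one, whose slot lies along the thermostat's x.
- rest: White plastic sloping rest in which the puller lies, fixed: base 130 x 70 x 8 mm, about 97 mm high at its +x end. Origin: centre of its underside, z up; +x is to the robot's left. The puller's foot is at x = -45, y = 0, z = 30 mm, its handle end at about x = +31, z = 106 mm.
- tray: Shallow square white plastic tray, fixed, 130 x 130 mm, rim 12 mm high, walls and floor 4 mm thick. Origin: centre of its underside, so its floor is at z = 4 mm.
- beaker: Glass beaker, 60 mm diameter, 75 mm high, bystander. Origin: centre of underside.
- flask: Conical glass flask, 72 mm diameter, 108 mm high, bystander. Origin: centre of underside.
- jar: Low brown jar, 38 mm diameter, 36 mm high, bystander. Origin: centre of underside.
- spatula: Steel spatula lying on the bench, 150 mm long along its x, bystander.
- vial: Small glass vial, 32 mm diameter, 55 mm high, bystander. Origin: centre of underside.
- reagent: Brown reagent bottle, 60 mm diameter, 120 mm high, bystander. Origin: centre of underside.
- dish: White shallow dish, 90 mm diameter, 14 mm high, bystander. Origin: centre of underside.

How it is judged:
On the way, in this order (a step that is already met when the one before it is completed fails the run):
1. the puller is down in the tapped plug and turned by at least 55 degrees under its lips, the plug still in its well (z of puller in the frame of plug_mouth between -0.02 and -0.0085 m and x of puller in the frame of plug_mouth between -0.005 and 0.005 m and y of puller in the frame of plug_mouth between -0.005 and 0.005 m and angle between the y axis of puller and the y axis of plug, either way round above 0.95 rad and z of plug in the frame of thermostat between 0.015 and 0.034 m), for 0.2 s.
2. the plug has been drawn up out of its well, upright, hanging on the puller (z of puller in the frame of plug_mouth between -0.02 and -0.0085 m and x of puller in the frame of plug_mouth between -0.005 and 0.005 m and y of puller in the frame of plug_mouth between -0.005 and 0.005 m and angle between the y axis of puller and the y axis of plug, either way round above 0.95 rad and z of plug in the frame of thermostat above 0.062 m and angle between plug's own z axis and vertical below 0.2 rad), for 0.1 s.
3. the plug stands on the tray's floor while the fingers still hold the puller (z of puller in the frame of plug_mouth between -0.02 and -0.0085 m and x of puller in the frame of plug_mouth between -0.005 and 0.005 m and y of puller in the frame of plug_mouth between -0.005 and 0.005 m and angle between the y axis of puller and the y axis of plug, either way round above 0.95 rad and x of plug in the frame of tray between -0.045 and 0.045 m and y of plug in the frame of tray between -0.045 and 0.045 m and z of plug in the frame of tray below 0.01 m and angle between plug's own z axis and vertical below 0.1 rad and contact force between the fingers and puller above 0.3 N), for 0.1 s.
At the end, for the whole second after the job is handed in: The plug stands upright (within 0.1 rad) on the tray's floor, centre within 45 mm of the tray's along each of its axes, the puller in it (foot 8.5 to 20 mm deep, turned 55 degrees or more, upright within 0.15 rad), both at rest; the solid plug is within 10 mm of its start (z of puller in the frame of plug_mouth between -0.02 and -0.0085 m and x of puller in the frame of plug_mouth between -0.005 and 0.005 m and y of puller in the frame of plug_mouth between -0.005 and 0.005 m and angle between the y axis of puller and the y axis of plug, either way round above 0.95 rad and x of plug in the frame of tray between -0.045 and 0.045 m and y of plug in the frame of tray between -0.045 and 0.045 m and z of plug in the frame of tray below 0.01 m and angle between plug's own z axis and vertical below 0.1 rad and angle between puller's own z axis and vertical below 0.15 rad and linear speed of each of plug, puller below 0.02 m/s and distance of blank from where it was at the start of the episode below 0.01 m); the robot touches nothing.
It fails at once if the solid plug is moved by more than 10 mm (distance of blank from where it was at the start of the episode above 0.01 m).
It fails at once if a bystander is moved by more than 30 mm (distance of any of beaker, flask, jar, spatula, vial, reagent, dish from where it was at the start of the episode above 0.03 m).
It also fails if it takes over 72 s, if anything falls off the work surface, if the arm or the gripper's body presses on something with over 40 N, if the wrist force passes 120 N, or if a joint passes its speed limit or range.

## Working session

There is one attempt and no reset: what is moved stays moved. The work goes in short steps, Python scripts to look and compute and a shell command to move; the robot and the scene stay as the last step left them, time stands still between calls to the robot, and variables do not carry over. Pictures are saved under pics/ and viewed, and the job is handed in when it is done.

```bash
ls; mkdir -p pics; python3 - <<'E'
from plant import r, eyes
import cv2
print(r.get_obs())
for n in ["scene","top","wrist"]:
    f=eyes.grab_frame(n)
    cv2.imwrite(f"pics/{n}0.png",f["color"][:,:,::-1])
    print(n,f["fx"],f["fy"],f["cx"],f["cy"],f["world_from_camera"].round(4).tolist(),[k for k in f])
E
```

```text
pics
{'time_s': 0.0, 'q': array([-1.39348895e+00,  5.28444387e-01,  1.43391853e+00,  1.84658161e-05,
        1.18139252e+00, -1.78508407e-01]), 'dq': array([ 0.00016067,  0.00011909, -0.00151392,  0.00099746, -0.00078643,
        0.00063776]), 'joint_efforts': array([-1.68479779e-03, -4.40046608e+01, -1.76595032e+01,  6.31513679e-02,
        5.81435335e-02, -1.71219854e-04]), 'tool_pos': array([ 0.21762219, -0.58513146,  0.23557982]), 'eef_rot': array([-2.57823547e+00,  1.79237618e+00,  2.38065999e-03]), 'contact_force': array([-1.05615856,  0.15270543,  0.24091365]), 'wrist_torque': array([0.0222676 , 0.02811846, 0.00059613]), 'gripper_width': 1.0014449514195538}
scene 377.1783304686493 377.1783304686493 322.9435796994974 196.78268510257868 [[0.7591, -0.3753, 0.532, 1.1624], [0.651, 0.4311, -0.6248, -0.7585], [0.0052, 0.8206, 0.5715, 0.7528], [0.0, 0.0, 0.0, 1.0]] ['color', 'z_map', 'fx', 'fy', 'cx', 'cy', 'world_from_camera']
top 469.10094289584293 469.10094289584293 324.7941895790111 197.1980920312432 [[0.022, 0.9946, -0.1011, 0.421], [-0.9997, 0.0224, 0.0027, -0.0363], [0.005, 0.101, 0.9949, 1.56], [0.0, 0.0, 0.0, 1.0]] ['color', 'z_map', 'fx', 'fy', 'cx', 'cy', 'world_from_camera']
wrist 291.9067569842297 291.9067569842297 319.20722067190445 197.63792195065986 [[0.3479, 0.9014, 0.2578, 0.288], [-0.9375, 0.335, 0.0939, -0.5602], [-0.0017, -0.2743, 0.9616, 0.3846], [0.0, 0.0, 0.0, 1.0]] ['color', 'z_map', 'fx', 'fy', 'cx', 'cy', 'world_from_camera']
```

View pics/scene0.png

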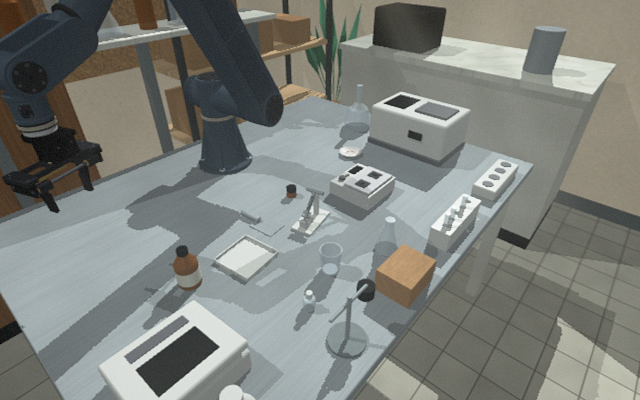

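View pics/top0.png

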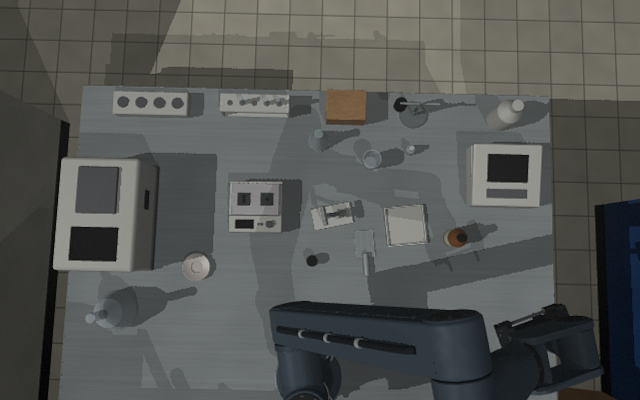

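View pics/wrist0.png

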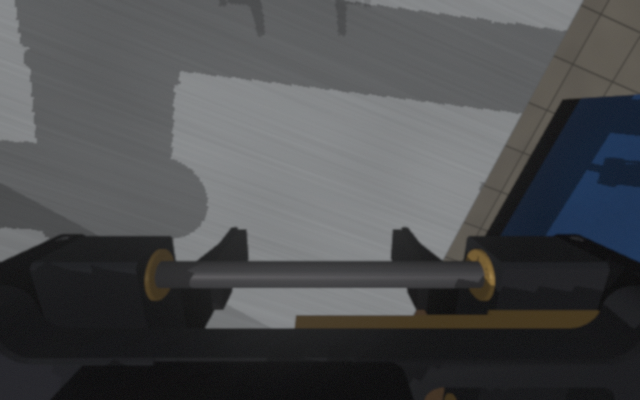

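```bash
cat > h.py <<'E'
import numpy as np,cv2
from scipy.spatial.transform import Rotation as R
from plant import r, eyes
def pt(f,u,v,d=None):
    if d is None:
        d=np.median(f["z_map"][int(v)-1:int(v)+2,int(u)-1:int(u)+2])
    p=np.array([(u-f["cx"])/f["fx"]*d,-(v-f["cy"])/f["fy"]*d,-d,1])
    return (f["world_from_camera"]@p)[:3]
def ptz(f,u,v,z):
    T=f["world_from_camera"]; d=T[:3,:3]@np.array([(u-f["cx"])/f["fx"],-(v-f["cy"])/f["fy"],-1])
    o=T[:3,3]; return o+d*(z-o[2])/d[2]
def px(f,p):
    q=np.linalg.inv(f["world_from_camera"])@np.append(p,1)
    return f["cx"]+f["fx"]*q[0]/-q[2], f["cy"]+f["fy"]*-q[1]/-q[2]
def crop(f,x0,y0,x1,y1,k,name):
    c=cv2.resize(f["color"][y0:y1,x0:x1,::-1],None,fx=k,fy=k,interpolation=cv2.INTER_CUBIC)
    cv2.imwrite("pics/"+name,c)
E
python3 - <<'E'
from h import *
f=eyes.grab_frame("top")
crop(f,220,170,300,240,8,"t1.png"); crop(f,300,185,440,285,5,"t2.png")
np.savez("top.npz",**f)
f=eyes.grab_frame("scene")
crop(f,280,150,410,250,6,"s1.png"); 
np.savez("scene.npz",**f)
E
```

```text
(no output)
```

View pics/t1.png

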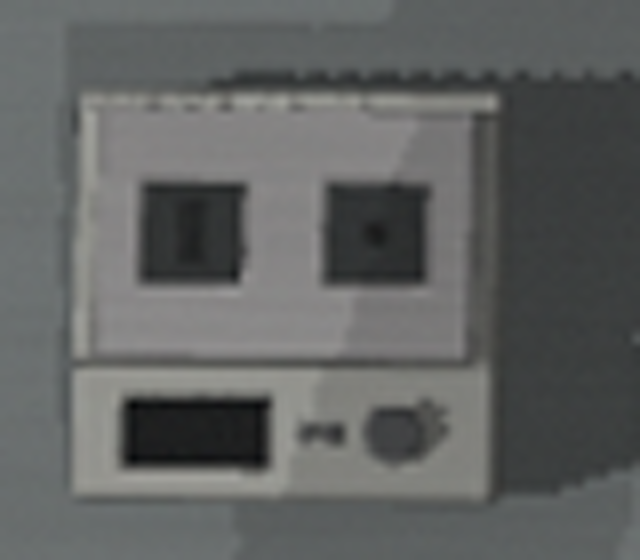

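View pics/t2.png

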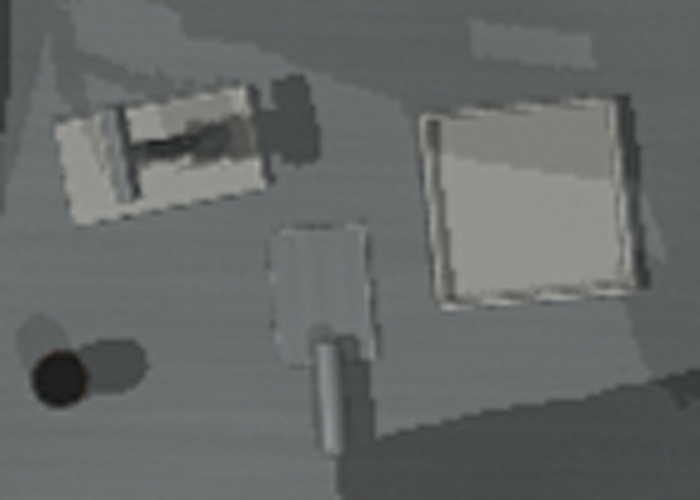

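View pics/s1.png

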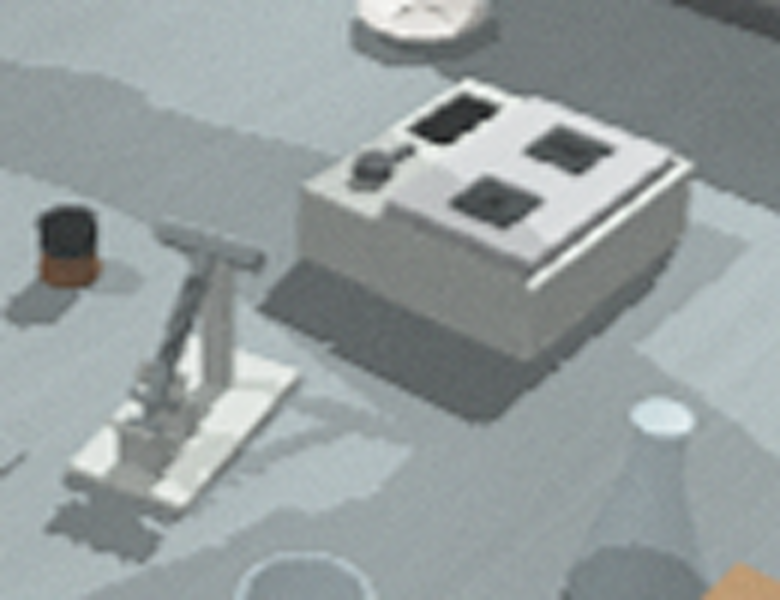

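The top view shows the slotted plug in the left (+y) well near pixel (244,199) and the blank plug at (267,199). The puller's T-bar is near (324,216), with the foot to its right, and the tray is around (406,226).

```bash
python3 - <<'E'
from h import *
f=dict(np.load("top.npz")); 
def cloud(f):
    v,u=np.mgrid[0:400,0:640]; d=f["z_map"]
    P=np.stack([(u-f["cx"])/f["fx"]*d,-(v-f["cy"])/f["fy"]*d,-d,np.ones_like(d)],-1)@f["world_from_camera"].T
    return P[...,:3]
P=cloud(f); s=dict(np.load("scene.npz")); Q=cloud(s)
# bar
for nm,C,(x0,y0,x1,y1) in [("top",P,(310,195,345,240)),("scene",Q,(300,180,330,220))]:
    A=C[y0:y1,x0:x1].reshape(-1,3); A=A[(A[:,2]>.092)&(A[:,2]<.2)]
    print(nm,len(A),A.mean(0).round(4),A.min(0).round(4),A.max(0).round(4))
    if len(A)>3:
        m,box,ang=cv2.minAreaRect((A[:,:2]*1000).astype(np.float32)); print(m,box,ang)
# wells tops
g=f["color"].mean(2)
for nm,(x0,y0,x1,y1) in [("L",(232,188,256,210)),("R",(256,188,279,210))]:
    m=np.zeros_like(g,bool); m[y0:y1,x0:x1]=g[y0:y1,x0:x1]<100
    n,l,st,ce=cv2.connectedComponentsWithStats(m.astype(np.uint8)); i=1+st[1:,4].argmax()
    pts=np.argwhere(l==i)[:,::-1].astype(np.float32); rc=cv2.minAreaRect(pts)
    print(nm,st[i],ce[i],rc,ptz(f,*ce[i],.06).round(4), np.median(P[l==i][:,2]))
A=P[170:240,220:300].reshape(-1,3);A=A[(A[:,2]>.055)&(A[:,2]<.07)]
print("block",cv2.minAreaRect((A[:,:2]*1000).astype(np.float32)),A.mean(0),len(A))
A=P[190:250,375:440].reshape(-1,3);B=A[(A[:,2]>.002)&(A[:,2]<.03)]
print("tray",cv2.minAreaRect((B[:,:2]*1000).astype(np.float32)),B.mean(0),np.median(P[215:235,395:415,2]))
A=P[195:235,305:360].reshape(-1,3);B=A[(A[:,2]>.004)&(A[:,2]<.03)]
print("rest",cv2.minAreaRect((B[:,:2]*1000).astype(np.float32)),B.mean(0))
# white corners of tray rim pixels from crop
for u,v in [(418,115),(622,95),(645,290),(440,308)]: print(ptz(f,300+u/5,185+v/5,.012).round(4))
print("rest corners"); 
for u,v in [(55,123),(250,85),(272,187),(77,225)]: print(ptz(f,300+u/5,185+v/5,.008).round(4))
print("bar ends");
for u,v in [(113,108),(131,198)]: print(ptz(f,300+u/5,185+v/5,.107).round(4))
print("block corners");
for u,v in [(95,98),(475,105),(465,360),(88,360)]: print(ptz(f,220+u/8,170+v/8,.06).round(4))
E
```

```text
top 125 [ 0.5115 -0.0375  0.1038] [ 0.4821 -0.0578  0.0922] [ 0.5412 -0.0229  0.1145]
(512.4652099609375, -42.74646759033203) (59.32208251953125, 31.449426651000977) 10.759291648864746
scene 93 [ 0.5158 -0.0426  0.1033] [ 0.4837 -0.057   0.0921] [ 0.5441 -0.0289  0.1108]
(515.25830078125, -46.37841796875) (60.69221496582031, 21.495325088500977) 13.925698280334473
L [237 193  14  13 175] [243.53714286 198.96571429] ((243.5, 199.0), (12.0, 13.0), 90.0) [0.5618 0.2203 0.06  ] 0.057950787023843375
R [260 192  14  14 178] [266.62359551 199.02808989] ((266.5, 198.5), (13.0, 13.0), 90.0) [0.5632 0.1462 0.06  ] 0.058951757328177146
block ((539.0999755859375, 183.6146240234375), (158.0595245361328, 167.485595703125), 1.22971773147583) [0.55835687 0.18224971 0.05954149] 1364
tray ((511.47369384765625, -315.18878173828125), (196.2859344482422, 214.99990844726562), 1.2304108142852783) [ 0.50156213 -0.31187196  0.00566784] 0.003586702179994239
rest ((522.049560546875, -65.81312561035156), (129.7294158935547, 179.84376525878906), 1.2838178873062134) [ 0.51629064 -0.06435341  0.00850545]
[ 0.5467 -0.236   0.012 ]
[ 0.563  -0.3712  0.012 ]
[ 0.4346 -0.3864  0.012 ]
[ 0.4199 -0.2516  0.012 ]
rest corners
[0.5363 0.0043 0.008 ]
[ 0.5645 -0.1246  0.008 ]
[ 0.4971 -0.1403  0.008 ]
[ 0.4691 -0.0119  0.008 ]
bar ends
[ 0.5391 -0.0341  0.107 ]
[ 0.4835 -0.0465  0.107 ]
block corners
[0.615  0.2599 0.06  ]
[0.6156 0.1069 0.06  ]
[0.5127 0.1077 0.06  ]
[0.5094 0.2583 0.06  ]
```

```bash
cat >> h.py <<'E'
def st():
    o=r.get_obs(); M=R.from_rotvec(o["eef_rot"]).as_matrix()
    print("t %.2f p %s xaxis yaw %.2f deg  tilt(z) %s q1,q6 %.3f %.3f F %s T %s w %.4f"%(o["time_s"],o["tool_pos"].round(4),np.degrees(np.arctan2(M[1,0],M[0,0])),M[:,2].round(4),o["q"][0],o["q"][5],o["contact_force"].round(2),o["wrist_torque"].round(3),o["gripper_width"]))
    return o,M
def goto(p,yawdeg=None):
    o,M=st(); a=np.degrees(np.arctan2(M[1,0],M[0,0]))
    if yawdeg is not None:
        dy=-(yawdeg-a); dy=(dy+180)%360-180
        print("yaw now (tool z, rad) %.4f deg %.2f rows %.1f"%(np.radians(dy),dy,abs(dy)/7.16))
        M=R.from_rotvec([0,0,np.radians(yawdeg-a)]).as_matrix()@M
    d=M.T@(np.array(p)-o["tool_pos"])*100
    print("then dp cm",d.round(3),"rows",(np.linalg.norm(d)/4.17).round(2))
E
python3 - <<'E'
from h import *
goto([.511,-.042,.236],12.4)
goto([.511,-.042,.236],12.4+180)
E
```

```text
t 0.25 p [ 0.2177 -0.5855  0.2361] xaxis yaw -69.61 deg  tilt(z) [-2.e-04  1.e-03 -1.e+00] q1,q6 -1.393 -0.178 F [-0.12 -0.64 -0.52] T [0.032 0.058 0.033] w 0.9999
yaw now (tool z, rad) -1.4314 deg -82.01 rows 11.5
then dp cm [ 4.0318e+01 -4.6787e+01 -2.4000e-02] rows 14.81
t 0.25 p [ 0.2177 -0.5855  0.2361] xaxis yaw -69.61 deg  tilt(z) [-2.e-04  1.e-03 -1.e+00] q1,q6 -1.393 -0.178 F [-0.12 -0.64 -0.52] T [0.032 0.058 0.033] w 0.9999
yaw now (tool z, rad) 1.7102 deg 97.99 rows 13.7
then dp cm [-4.0318e+01  4.6787e+01  3.8000e-02] rows 14.81
```

```bash
python3 -m creep '{"dp":[[0,0,0],[0,0,0],[0,0,0],[0,0,0],[0,0,0],[0,0,0],[0,0,0],[0,0,0],[0,0,0],[0,0,0]],"yaw":[-0.12,-0.12,-0.12,-0.12,-0.12,-0.12,-0.12,-0.12,-0.12,-0.12],"fingers":[8.7,8.7,8.7,8.7,8.7,8.7,8.7,8.7,8.7,8.7]}' 
python3 -m creep '{"dp":[[0,0,0],[0,0,0],[2.6,-3,0],[2.6,-3,0],[2.6,-3,0],[2.6,-3,0]],"yaw":[-0.12,-0.1,0,0,0,0],"fingers":[8.7,8.7,8.7,8.7,8.7,8.7]}'
python3 - <<'E'
from h import *
goto([.511,-.042,.236],12.4)
E
```

```text
time_s: 1.08
tool_pos: [0.2175, -0.5841, 0.2341]
eef_rot: [-3.136, -0.052, 0.001]
contact_force: [0.1, -0.4, 0.0]
gripper_width: 0.998
time_s: 1.58
tool_pos: [0.2844, -0.4463, 0.2328]
eef_rot: [3.112, 0.403, -0.002]
contact_force: [1.3, -0.5, 0.6]
gripper_width: 1.002
t 1.58 p [ 0.2844 -0.4463  0.2328] xaxis yaw 14.74 deg  tilt(z) [-6.0e-04 -3.4e-03 -1.0e+00] q1,q6 -1.214 -1.470 F [ 1.25 -0.46  0.62] T [ 0.    -0.111  0.017] w 1.0018
yaw now (tool z, rad) 0.0409 deg 2.34 rows 0.3
then dp cm [ 30.807 -34.618  -0.478] rows 11.11
```

```bash
python3 -m creep '{"dp":[[2.6,-2.9,0],[2.6,-2.9,0],[2.6,-2.9,0],[2.6,-2.9,0],[2.6,-2.9,0],[2.6,-2.9,0],[2.6,-2.9,0],[2.6,-2.9,0],[2.6,-2.9,0],[2.6,-2.9,0]],"yaw":[0.04,0,0,0,0,0,0,0,0,0],"fingers":[8.7,8.7,8.7,8.7,8.7,8.7,8.7,8.7,8.7,8.7]}' 
python3 -m creep '{"dp":[[1.6,-2,0],[0.8,-1,0],[0,0,0]],"yaw":[0,0,0],"fingers":[8.7,8.7,8.7]}'
python3 - <<'E'
from h import *
f=eyes.grab_frame("wrist"); np.savez("w1.npz",**f); cv2.imwrite("pics/w1.png",f["color"][:,:,::-1])
goto([.511,-.042,.236],12.4)
print(px(f,[.511,-.042,.101]))
E
```

```text
time_s: 2.42
tool_pos: [0.4813, -0.0896, 0.2327]
eef_rot: [3.12, 0.327, 0.003]
contact_force: [-0.3, -0.4, 0.5]
gripper_width: 1.004
time_s: 2.67
tool_pos: [0.5021, -0.0464, 0.2331]
eef_rot: [3.119, 0.341, 0.008]
contact_force: [-0.2, -1.1, -0.3]
gripper_width: 0.999
t 2.72 p [ 0.5015 -0.0473  0.233 ] xaxis yaw 12.46 deg  tilt(z) [ 0.0049 -0.0033 -1.    ] q1,q6 -0.315 -0.532 F [ 0.13  0.62 -0.27] T [-0.024 -0.044 -0.021] w 1.0011
yaw now (tool z, rad) 0.0011 deg 0.06 rows 0.0
then dp cm [ 1.041 -0.314 -0.298] rows 0.27
(np.float64(328.6811971407433), np.float64(189.07555873249376))
```

View pics/w1.png

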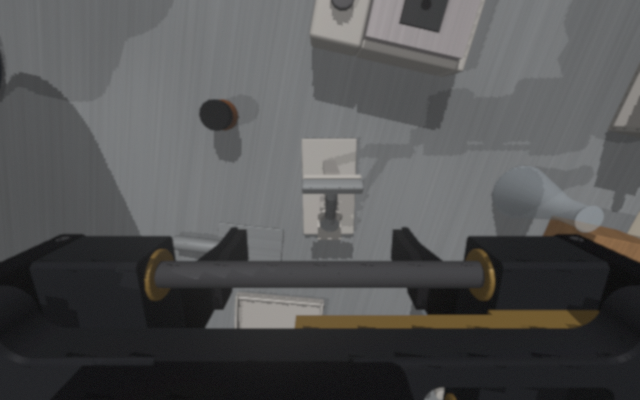

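The wrist view shows the T-bar from (302,184) to (363,185), level in the picture, so the jaw yaw matches. Next I convert it to a position.

```bash
python3 - <<'E'
from h import *
f=dict(np.load("w1.npz")); 
crop(f,280,130,390,250,5,"w1c.png")
for p in [(302,184),(363,185),(332.5,184.5)]: print(pt(f,*p).round(4), ptz(f,*p,.105).round(4))
E
```

```text
[ 0.4841 -0.0416  0.1052] [ 0.4841 -0.0416  0.105 ]
[ 0.542  -0.0295  0.1068] [ 0.5424 -0.0298  0.105 ]
[ 0.513  -0.0353  0.107 ] [ 0.5132 -0.0357  0.105 ]
```

View pics/w1c.png

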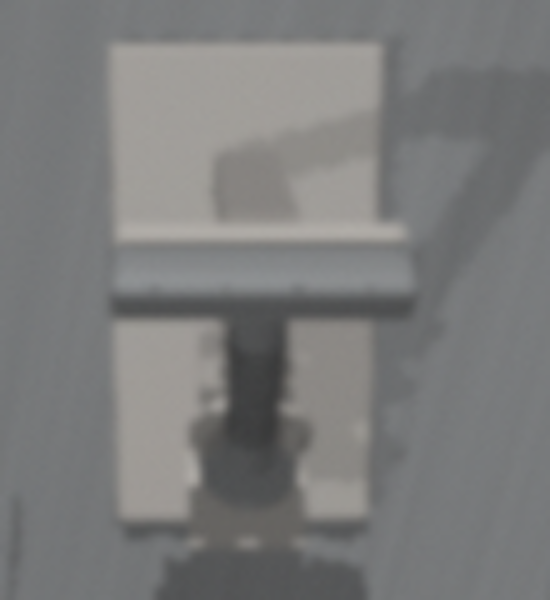

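```bash
python3 - <<'E'
from h import *
f=dict(np.load("w1.npz")); 
u=332
for v in range(170,198): print(v, pt(f,u-12,v).round(4), f["z_map"][v,u-12].round(4), f["color"][v,u-12])
print([ptz(f,332.5,v,z).round(4) for v,z in [(174.4,.101),(178,.1095),(192.6,.101)]])
E
```

```text
170 [ 0.503  -0.0422  0.0087] 0.3773 [159 157 152]
171 [ 0.5032 -0.0434  0.0088] 0.3776 [161 158 153]
172 [ 0.5035 -0.0447  0.009 ] 0.3782 [161 158 153]
173 [ 0.5038 -0.046   0.0087] 0.3782 [161 158 154]
174 [ 0.504  -0.0471  0.0098] 0.3795 [167 164 159]
175 [ 0.4996 -0.0302  0.0999] 0.2867 [172 169 164]
176 [ 0.4997 -0.031   0.1005] 0.2868 [175 172 167]
177 [ 0.4999 -0.0319  0.1012] 0.2861 [165 162 157]
178 [ 0.5001 -0.0326  0.1024] 0.2858 [139 137 134]
179 [ 0.5002 -0.0334  0.1031] 0.2848 [126 126 126]
180 [ 0.5004 -0.0341  0.1044] 0.2843 [126 128 129]
181 [ 0.5006 -0.0349  0.1051] 0.2833 [130 133 134]
182 [ 0.5007 -0.0357  0.1058] 0.2825 [132 134 136]
183 [ 0.5009 -0.0366  0.1063] 0.2822 [135 137 138]
184 [ 0.5011 -0.0374  0.107 ] 0.2816 [139 141 142]
185 [ 0.5013 -0.0382  0.1076] 0.282 [141 144 146]
186 [ 0.5014 -0.039   0.1084] 0.2818 [141 143 145]
187 [ 0.5016 -0.0397  0.1095] 0.2813 [134 137 138]
188 [ 0.5018 -0.0407  0.1095] 0.2802 [119 121 123]
189 [ 0.502  -0.0417  0.1091] 0.2807 [ 99 101 102]
190 [ 0.5023 -0.043   0.1081] 0.2827 [85 86 87]
191 [ 0.5026 -0.0443  0.1068] 0.2843 [80 81 82]
192 [ 0.5029 -0.0454  0.1062] 0.2852 [85 85 86]
193 [ 0.5032 -0.047   0.1041] 0.289 [108 107 105]
194 [ 0.5099 -0.0735  0.0091] 0.3866 [138 135 133]
195 [ 0.5102 -0.0748  0.0092] 0.387 [151 148 145]
196 [ 0.5105 -0.0761  0.0095] 0.3857 [148 145 142]
197 [ 0.5107 -0.077   0.011 ] 0.3823 [142 139 136]
[array([ 0.5113, -0.0267,  0.101 ]), array([ 0.5113, -0.0285,  0.1095]), array([ 0.5155, -0.0447,  0.101 ])]
```

```bash
python3 - <<'E'
from h import *
goto([.513,-.040,.140],12.1)
E
```

```text
t 2.72 p [ 0.5015 -0.0473  0.233 ] xaxis yaw 12.46 deg  tilt(z) [ 0.0049 -0.0033 -1.    ] q1,q6 -0.315 -0.532 F [ 0.13  0.62 -0.27] T [-0.024 -0.044 -0.021] w 1.0011
yaw now (tool z, rad) 0.0064 deg 0.36 rows 0.1
then dp cm [ 1.239 -0.514  9.302] rows 2.25
```

```bash
python3 -m creep '{"dp":[[0.6,-0.25,0],[0.6,-0.25,1.5],[0,0,2.5],[0,0,2.5],[0,0,2],[0,0,0.8],[0,0,0]],"yaw":[0.006,0,0,0,0,0,0],"fingers":[8.7,8.7,8.7,8.7,8.7,8.7,8.7]}' 
python3 - <<'E'
from h import *
goto([.513,-.040,.097],12.1)
E
```

```text
time_s: 3.3
tool_pos: [0.5156, -0.0475, 0.139]
eef_rot: [3.117, 0.313, 0.018]
contact_force: [0.2, 0.3, -0.7]
gripper_width: 0.999
t 3.30 p [ 0.5156 -0.0475  0.139 ] xaxis yaw 11.48 deg  tilt(z) [ 0.0121 -0.0077 -0.9999] q1,q6 -0.306 -0.503 F [ 0.23  0.32 -0.68] T [ 0.015 -0.068  0.01 ] w 0.9988
yaw now (tool z, rad) -0.0108 deg -0.62 rows 0.1
then dp cm [-0.14  -0.833  4.191] rows 1.03
```

```bash
python3 -m creep '{"dp":[[-0.14,-0.4,0],[0,-0.43,0.8],[0,0,1],[0,0,1],[0,0,0.8],[0,0,0.4],[0,0,0]],"yaw":[-0.01,0,0,0,0,0,0],"fingers":[8.7,8.7,8.7,8.7,8.7,8.7,8.7]}' 
python3 - <<'E'
from h import *
goto([.513,-.040,.097],12.1)
f=eyes.grab_frame("wrist");  cv2.imwrite("pics/w2.png",f["color"][:,:,::-1])
f=eyes.grab_frame("scene"); crop(f,250,130,400,250,5,"s2.png")
E
```

```text
time_s: 3.88
tool_pos: [0.5156, -0.0418, 0.0996]
eef_rot: [3.112, 0.325, 0.03]
contact_force: [0.0, 0.2, -0.1]
gripper_width: 1.0
t 3.88 p [ 0.5156 -0.0418  0.0996] xaxis yaw 11.93 deg  tilt(z) [ 0.0202 -0.0105 -0.9997] q1,q6 -0.295 -0.498 F [ 0.01  0.17 -0.13] T [ 0.025 -0.124  0.024] w 1.0000
yaw now (tool z, rad) -0.0029 deg -0.17 rows 0.0
then dp cm [-0.221 -0.233  0.252] rows 0.1
```

View pics/w2.png

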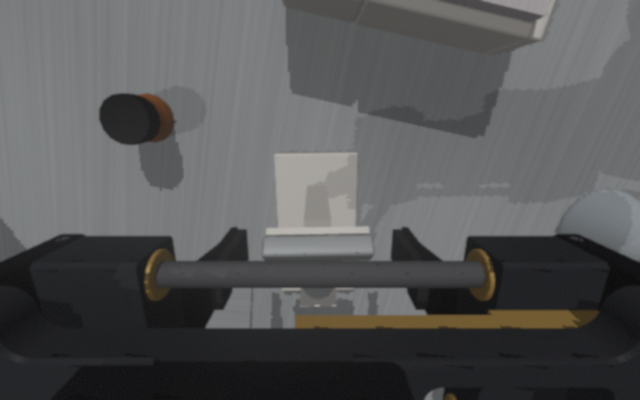

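View pics/s2.png

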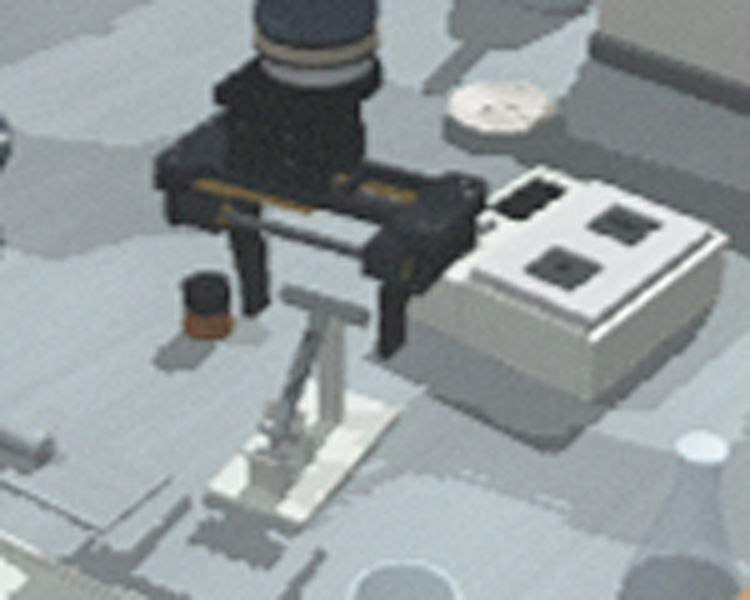

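```bash
python3 - <<'E'
from h import *
f=eyes.grab_frame("wrist"); o,M=st()
g=o["tool_pos"]-.005*M[:,2]
print("grasp",g,px(f,g),"tip",px(f,o["tool_pos"]+.014*M[:,2]))
for u in (300,320,340):
  for v in (226,229,232,235,238,241,244,247,250,253,256): print(u,v,pt(f,u,v).round(4))
E
```

```text
t 4.03 p [ 0.5162 -0.042   0.1005] xaxis yaw 11.93 deg  tilt(z) [ 0.0218 -0.0109 -0.9997] q1,q6 -0.295 -0.498 F [-0.39  0.62 -0.06] T [ 0.023 -0.15   0.041] w 1.0022
grasp [ 0.51605233 -0.04193436  0.10551828] (np.float64(320.40712554519524), np.float64(256.9567615807608)) tip (np.float64(320.28447428017586), np.float64(242.20908375007076))
300 226 [ 0.5051 -0.066   0.0094]
300 229 [ 0.5023 -0.0302  0.1004]
300 232 [ 0.5026 -0.0312  0.1021]
300 235 [ 0.5029 -0.0329  0.1023]
300 238 [ 0.5032 -0.0338  0.104 ]
300 241 [ 0.5034 -0.0346  0.1059]
300 244 [ 0.5037 -0.0361  0.1064]
300 247 [ 0.5039 -0.037   0.1081]
300 250 [ 0.5042 -0.0381  0.1094]
300 253 [ 0.5045 -0.0397  0.1095]
300 256 [ 0.5049 -0.042   0.1085]
320 226 [ 0.5128 -0.0268  0.0992]
320 229 [ 0.513  -0.0281  0.1001]
320 232 [ 0.5132 -0.029   0.1022]
320 235 [ 0.5134 -0.0304  0.103 ]
320 238 [ 0.5136 -0.0315  0.1043]
320 241 [ 0.5139 -0.0327  0.1054]
320 244 [ 0.5141 -0.034   0.1064]
320 247 [ 0.5143 -0.0351  0.1077]
320 250 [ 0.5145 -0.0361  0.1092]
320 253 [ 0.5148 -0.0376  0.1095]
320 256 [ 0.5153 -0.0396  0.109 ]
340 226 [ 0.5235 -0.0246  0.0993]
340 229 [ 0.5237 -0.0258  0.1006]
340 232 [ 0.5239 -0.027   0.1018]
340 235 [ 0.524  -0.0281  0.1033]
340 238 [ 0.5242 -0.0293  0.1045]
340 241 [ 0.5243 -0.0305  0.1057]
340 244 [ 0.5245 -0.0317  0.1069]
340 247 [ 0.5246 -0.0328  0.1082]
340 250 [ 0.5249 -0.0342  0.1087]
340 253 [ 0.5251 -0.0354  0.1098]
340 256 [ 0.5258 -0.0378  0.1084]
```

```bash
python3 -m creep '{"dp":[[-0.15,-0.4,0.2],[0,0,0.2],[0,0,0],[0,0,0]],"yaw":[0,0,0,0],"fingers":[8.7,8.7,8.7,8.7]}' 
python3 - <<'E'
from h import *
goto([.514,-.038,.097],12.1)
f=eyes.grab_frame("scene"); crop(f,250,130,400,250,5,"s3.png")
E
```

```text
time_s: 4.37
tool_pos: [0.5146, -0.0381, 0.0973]
eef_rot: [3.11, 0.325, 0.036]
contact_force: [0.4, 0.1, -0.9]
gripper_width: 0.999
t 4.37 p [ 0.5146 -0.0381  0.0973] xaxis yaw 11.95 deg  tilt(z) [ 0.0245 -0.0117 -0.9996] q1,q6 -0.288 -0.491 F [ 0.39  0.09 -0.86] T [-0.056 -0.144 -0.047] w 0.9994
yaw now (tool z, rad) -0.0027 deg -0.15 rows 0.0
then dp cm [-0.052 -0.025  0.029] rows 0.02
```

View pics/s3.png

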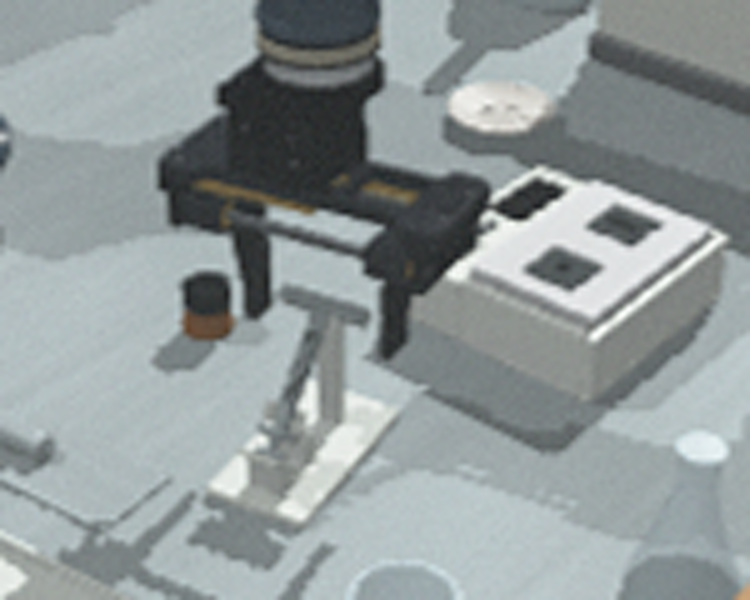

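```bash
python3 -m creep '{"dp":[[0,0,0],[0,0,0],[0,0,0],[0,0,0]],"yaw":[0,0,0,0],"fingers":[5.4,5.4,5.4,5.4]}' 5
python3 - <<'E'
from h import *
st()
E
```

```text
time_s: 4.75
tool_pos: [0.5149, -0.0383, 0.0977]
eef_rot: [3.11, 0.325, 0.038]
contact_force: [-0.3, -0.0, -0.1]
gripper_width: 0.783
t 4.75 p [ 0.5149 -0.0383  0.0977] xaxis yaw 11.94 deg  tilt(z) [ 0.0255 -0.012  -0.9996] q1,q6 -0.288 -0.491 F [-0.3  -0.01 -0.1 ] T [-0.007 -0.087  0.018] w 0.7827
```

```bash
python3 -m creep '{"dp":[[0,0,0],[0,0,0],[0,0,0],[0,0,0]],"yaw":[0,0,0,0],"fingers":[5,5,5,5]}' 5
python3 - <<'E'
from h import *
st()
f=eyes.grab_frame("wrist"); crop(f,200,190,440,330,3,"w3.png")
E
```

```text
time_s: 5.08
tool_pos: [0.5148, -0.0383, 0.0977]
eef_rot: [3.11, 0.325, 0.037]
contact_force: [-0.3, -0.2, -0.4]
gripper_width: 0.688
t 5.08 p [ 0.5148 -0.0383  0.0977] xaxis yaw 11.93 deg  tilt(z) [ 0.0251 -0.0119 -0.9996] q1,q6 -0.289 -0.491 F [-0.32 -0.23 -0.41] T [ 0.006 -0.092 -0.037] w 0.6883
```

View pics/w3.png

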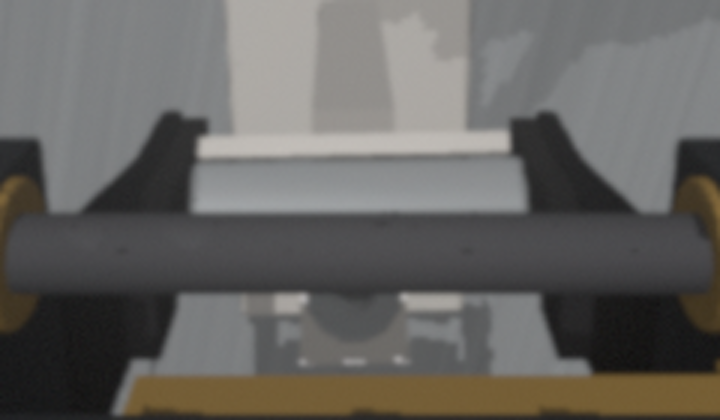

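```bash
python3 -m creep '{"dp":[[0,0,0],[0,0,0],[0,0,-0.5],[0,0,-1],[0,0,-1.5],[0,0,-1.5]],"yaw":[0,0,0,0,0,0],"fingers":[4.8,4.8,4.8,4.8,4.8,4.8]}' 40
python3 - <<'E'
from h import *
st()
f=eyes.grab_frame("scene"); crop(f,250,110,400,240,5,"s4.png")
E
```

```text
time_s: 5.63
tool_pos: [0.5117, -0.051, 0.1301]
eef_rot: [3.088, 0.344, 0.015]
contact_force: [8.2, -19.8, -59.0]
gripper_width: 0.677
t 5.63 p [ 0.5117 -0.051   0.1301] xaxis yaw 12.70 deg  tilt(z) [ 0.0133 -0.0337 -0.9993] q1,q6 -0.300 -0.493 F [  8.16 -19.84 -58.96] T [-2.754 -1.297 -0.051] w 0.6770
```

View pics/s4.png

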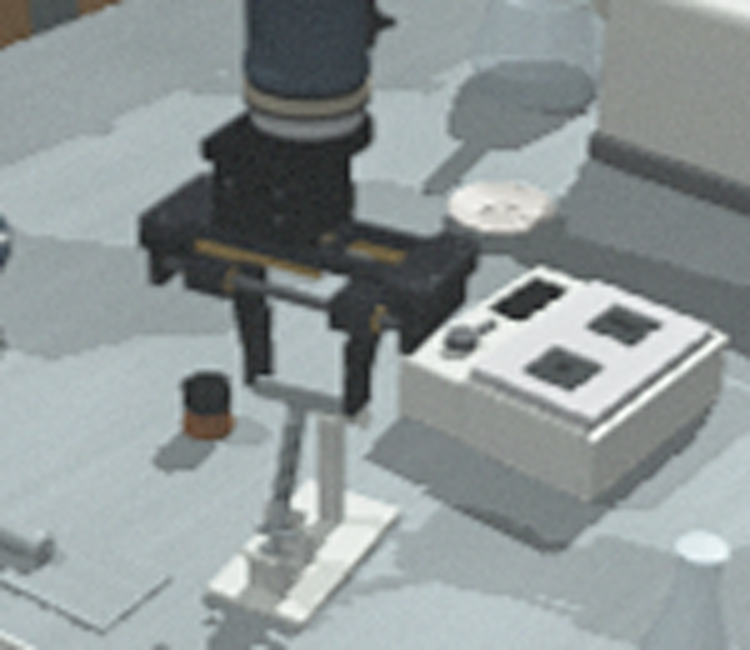

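```bash
python3 -m creep '{"dp":[[0,0,0.3],[0,0,0.2]],"yaw":[0,0],"fingers":[4.8,4.8]}' 10
python3 - <<'E'
from h import *
st()
f=eyes.grab_frame("scene"); crop(f,280,160,350,240,9,"s5.png")
f=eyes.grab_frame("top"); crop(f,300,185,360,235,10,"t5.png")
E
```

```text
time_s: 5.85
tool_pos: [0.5109, -0.0512, 0.1264]
eef_rot: [3.093, 0.335, 0.01]
contact_force: [-2.1, 7.3, 16.0]
gripper_width: 0.686
t 5.85 p [ 0.5109 -0.0512  0.1264] xaxis yaw 12.36 deg  tilt(z) [ 0.0097 -0.0295 -0.9995] q1,q6 -0.303 -0.492 F [-2.13  7.3  15.98] T [1.176 0.051 0.08 ] w 0.6863
```

View pics/s5.png

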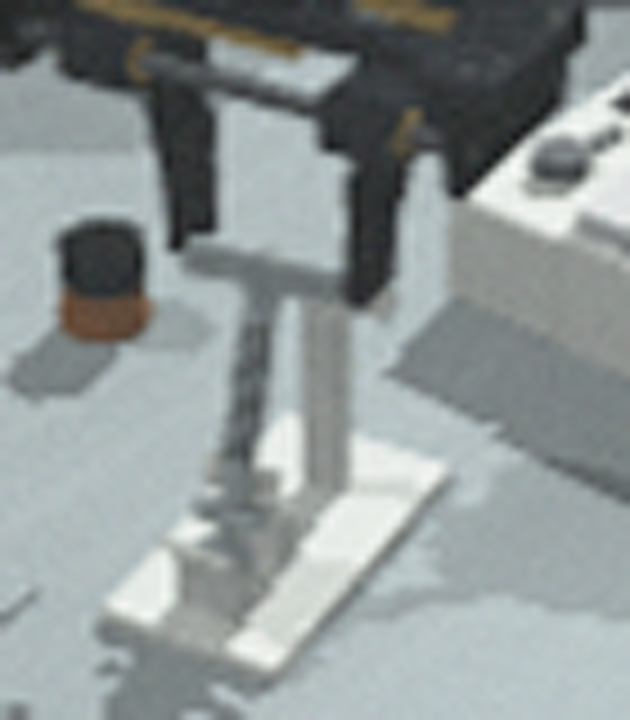

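View pics/t5.png

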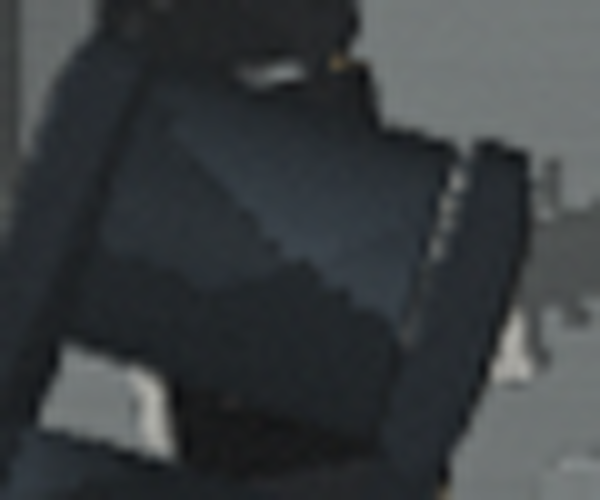

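```bash
python3 -m creep '{"dp":[[0,-0.2,0.2],[0,-0.2,0.3],[0,-0.1,0.4]],"yaw":[0,0,0],"fingers":[4.8,4.8,4.8]}' 4
python3 - <<'E'
from h import *
st()
f=eyes.grab_frame("scene"); crop(f,280,160,350,240,9,"s6.png")
E
```

```text
time_s: 6.2
tool_pos: [0.5122, -0.0459, 0.121]
eef_rot: [3.09, 0.337, 0.022]
contact_force: [-0.1, 1.6, 5.4]
gripper_width: 0.684
t 6.20 p [ 0.5122 -0.0459  0.121 ] xaxis yaw 12.44 deg  tilt(z) [ 0.0178 -0.0317 -0.9993] q1,q6 -0.292 -0.482 F [-0.12  1.61  5.38] T [ 0.233 -0.053  0.032] w 0.6845
```

View pics/s6.png

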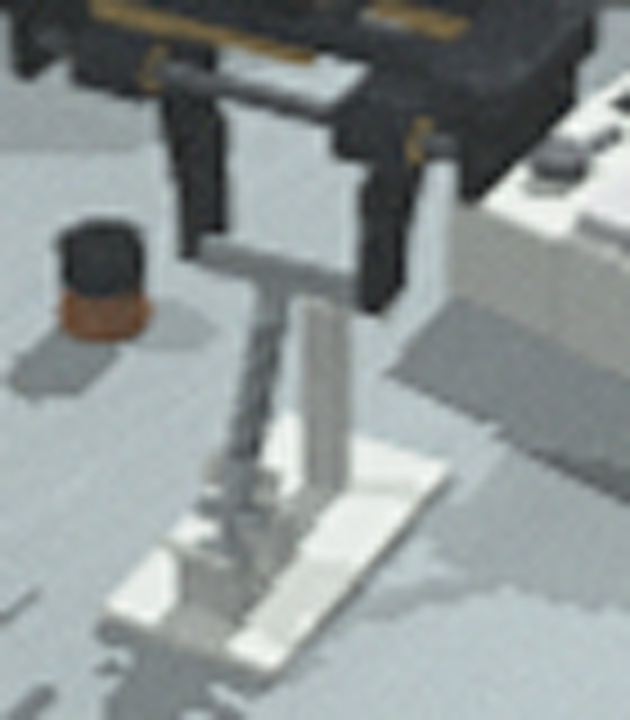

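```bash
python3 -m creep '{"dp":[[0,-0.3,0.2],[0,-0.3,0.3],[0,-0.3,0.3],[0,-0.2,0.3]],"yaw":[0,0,0,0],"fingers":[4.8,4.8,4.8,4.8]}' 3
python3 - <<'E'
from h import *
st()
f=eyes.grab_frame("scene"); crop(f,280,160,350,240,9,"s7.png")
f=eyes.grab_frame("wrist"); crop(f,200,150,440,330,3,"w7.png")
E
```

```text
time_s: 6.58
tool_pos: [0.5107, -0.0336, 0.1102]
eef_rot: [3.09, 0.336, 0.028]
contact_force: [1.0, 2.5, 3.6]
gripper_width: 0.692
t 6.58 p [ 0.5107 -0.0336  0.1102] xaxis yaw 12.44 deg  tilt(z) [ 0.0212 -0.0313 -0.9993] q1,q6 -0.270 -0.458 F [0.96 2.5  3.62] T [ 0.378 -0.029  0.025] w 0.6917
```

View pics/s7.png

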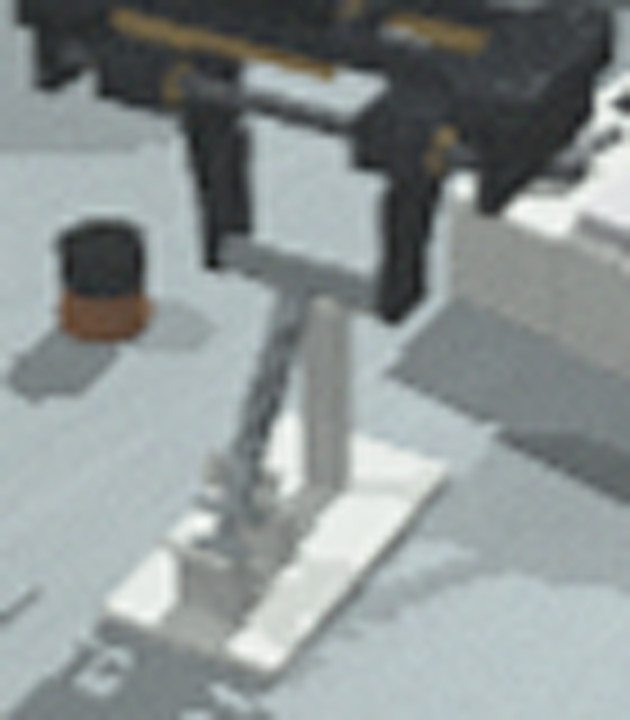

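View pics/w7.png

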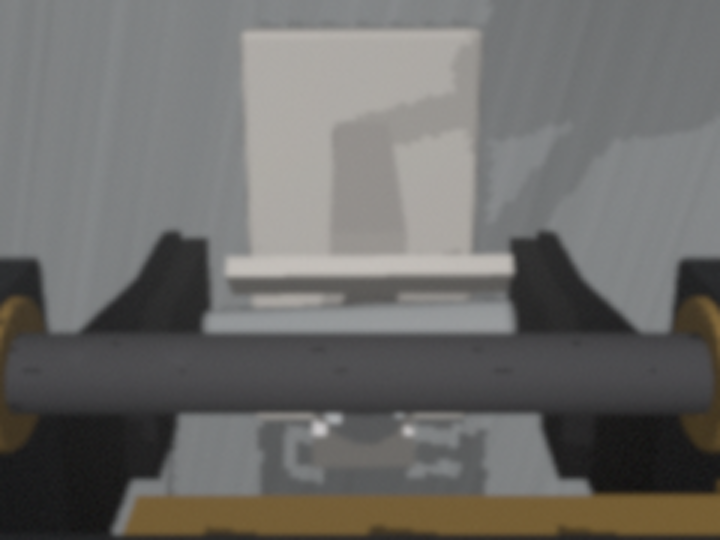

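```bash
python3 - <<'E'
from h import *
f=eyes.grab_frame("wrist"); o,M=st()
for v in range(228,270,3): print(v,pt(f,320,v).round(4))
print(px(f,o["tool_pos"]),px(f,o["tool_pos"]-.005*M[:,2]),px(f,o["tool_pos"]+.014*M[:,2]))
f=eyes.grab_frame("scene");
for u,v in [(305,189),(320,192.5),(312,191)]: print(pt(f,u,v).round(4))
E
```

```text
t 6.73 p [ 0.5106 -0.0336  0.1098] xaxis yaw 12.44 deg  tilt(z) [ 0.0204 -0.0308 -0.9993] q1,q6 -0.270 -0.459 F [0.83 4.63 1.78] T [ 0.622 -0.212  0.025] w 0.6890
228 [ 0.5096 -0.0279  0.0889]
231 [ 0.5102 -0.0301  0.0884]
234 [ 0.5105 -0.0318  0.0889]
237 [ 0.5095 -0.0283  0.1008]
240 [ 0.5099 -0.0299  0.1016]
243 [ 0.5106 -0.0329  0.0992]
246 [ 0.5115 -0.0368  0.0954]
249 [ 0.5209 -0.074   0.0269]
252 [ 0.5109 -0.0348  0.1066]
255 [ 0.5111 -0.036   0.108 ]
258 [ 0.5114 -0.0372  0.1093]
261 [ 5.02e-01 -2.00e-04  1.78e-01]
264 [5.019e-01 2.000e-04 1.804e-01]
267 [ 5.02e-01 -5.00e-04  1.81e-01]
(np.float64(320.06454545123836), np.float64(252.67295067907108)) (np.float64(320.0963746013456), np.float64(256.86959640211643)) (np.float64(319.9846180778425), np.float64(242.1345961019768))
[ 0.4904 -0.055   0.1053]
[ 0.5404 -0.0418  0.1077]
[ 0.5147 -0.0496  0.1058]
```

```bash
python3 -m creep '{"dp":[[0,-0.25,0.2],[0,-0.25,0.2],[0,-0.2,0.2]],"yaw":[0,0,0],"fingers":[4.8,4.8,4.8]}' 3
python3 - <<'E'
from h import *
st()
f=eyes.grab_frame("scene"); crop(f,280,160,350,240,9,"s8.png")
f=eyes.grab_frame("wrist"); crop(f,200,150,440,330,3,"w8.png")
E
```

```text
time_s: 7.03
tool_pos: [0.5097, -0.0283, 0.1035]
eef_rot: [3.087, 0.338, 0.027]
contact_force: [-0.8, -1.1, 3.5]
gripper_width: 0.689
t 7.03 p [ 0.5097 -0.0283  0.1035] xaxis yaw 12.51 deg  tilt(z) [ 0.0212 -0.0337 -0.9992] q1,q6 -0.259 -0.444 F [-0.82 -1.15  3.5 ] T [-0.327  0.001  0.033] w 0.6888
```

View pics/s8.png

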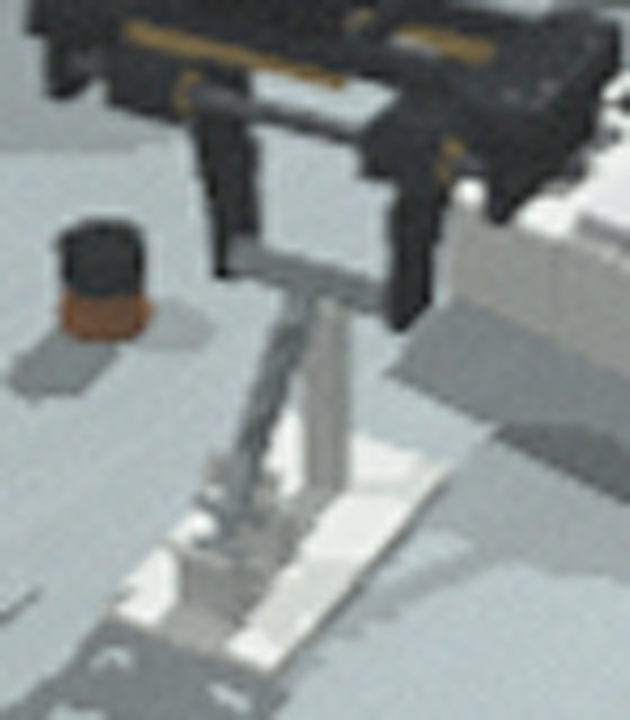

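View pics/w8.png

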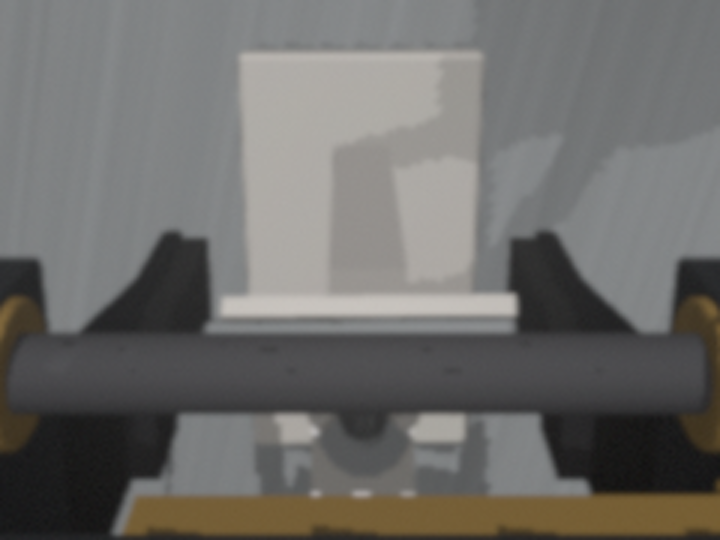

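```bash
python3 -m creep '{"dp":[[0,0,0],[0,0,0],[0,0,0],[0,0,0]],"yaw":[0,0,0,0],"fingers":[7.2,7.2,7.2,7.2]}' 3
python3 - <<'E'
from h import *
o,M=st()
f=eyes.grab_frame("scene"); crop(f,280,160,350,240,9,"s9.png")
f=eyes.grab_frame("wrist"); crop(f,200,150,440,330,3,"w9.png")
for v in range(228,262,3): print(v,pt(f,320,v).round(4))
f=eyes.grab_frame("scene");
for u,v in [(307,188.5),(322,191.5),(315,190.5)]: print(pt(f,u,v).round(4))
E
```

```text
time_s: 7.47
tool_pos: [0.5084, -0.0282, 0.1022]
eef_rot: [3.089, 0.336, 0.022]
contact_force: [-0.5, -0.2, -1.0]
gripper_width: 0.817
t 7.47 p [ 0.5084 -0.0282  0.1022] xaxis yaw 12.44 deg  tilt(z) [ 0.0176 -0.0322 -0.9993] q1,q6 -0.260 -0.444 F [-0.54 -0.22 -1.01] T [ 0.02  -0.118 -0.001] w 0.8167
228 [ 0.5086 -0.0273  0.0707]
231 [ 0.5085 -0.0273  0.0755]
234 [ 0.5085 -0.0273  0.0799]
237 [ 0.5084 -0.0273  0.0844]
240 [ 0.5084 -0.0275  0.0882]
243 [ 0.5088 -0.0294  0.0883]
246 [ 0.5093 -0.0314  0.0882]
249 [ 0.5083 -0.0277  0.0992]
252 [ 0.5086 -0.0291  0.1   ]
255 [ 0.5088 -0.0301  0.1016]
258 [ 0.5091 -0.0315  0.1026]
261 [0.5    0.0055 0.1711]
[ 0.493  -0.0487  0.1051]
[ 0.5387 -0.0305  0.1049]
[ 0.5204 -0.0422  0.1065]
```

View pics/s9.png

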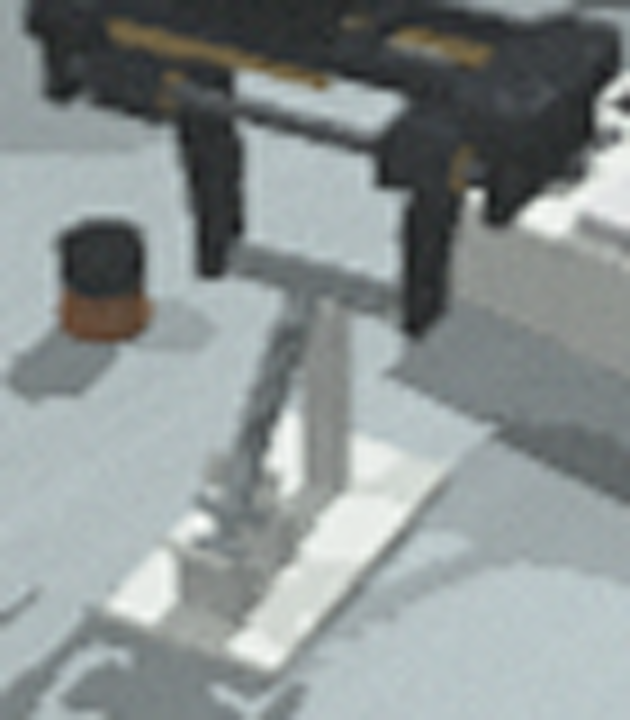

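View pics/w9.png

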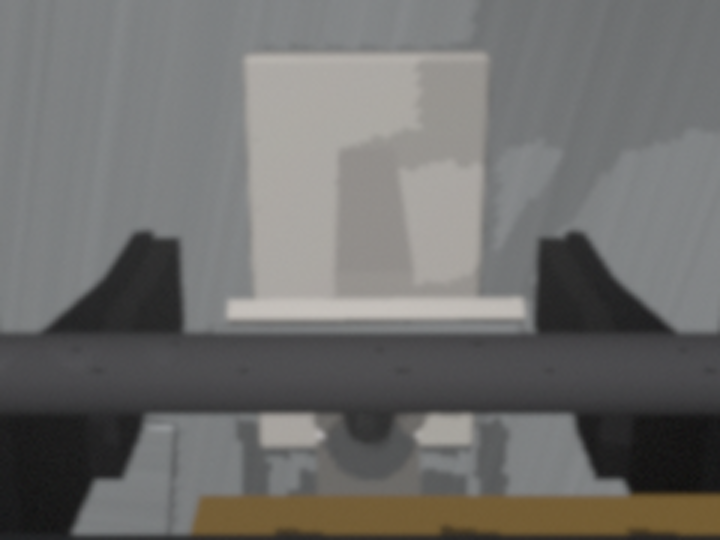

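```bash
python3 - <<'E'
from h import *
goto([.5125,-.038,.0965],12.4)
E
```

```text
t 7.62 p [ 0.5086 -0.0282  0.1023] xaxis yaw 12.44 deg  tilt(z) [ 0.0181 -0.0323 -0.9993] q1,q6 -0.259 -0.444 F [ 0.41 -0.38 -0.4 ] T [-0.003 -0.048  0.026] w 0.8217
yaw now (tool z, rad) 0.0007 deg 0.04 rows 0.0
then dp cm [0.165 1.02  0.617] rows 0.29
```

```bash
python3 -m creep '{"dp":[[0.1,0.5,0.2],[0.1,0.5,0.2],[0,0,0.2],[0,0,0]],"yaw":[0,0,0,0],"fingers":[7.2,7.2,7.2,7.2]}' 3
python3 - <<'E'
from h import *
goto([.5125,-.038,.0965],12.4)
E
```

```text
time_s: 7.95
tool_pos: [0.5134, -0.0388, 0.0962]
eef_rot: [3.089, 0.337, 0.023]
contact_force: [0.4, 0.4, -0.3]
gripper_width: 0.829
t 7.95 p [ 0.5134 -0.0388  0.0962] xaxis yaw 12.45 deg  tilt(z) [ 0.0186 -0.0325 -0.9993] q1,q6 -0.278 -0.462 F [ 0.39  0.39 -0.29] T [ 0.016 -0.076 -0.015] w 0.8285
yaw now (tool z, rad) 0.0009 deg 0.05 rows 0.0
then dp cm [-0.075 -0.099 -0.031] rows 0.03
```

```bash
python3 -m creep '{"dp":[[0,0,0],[0,0,0],[0,0,0],[0,0,0],[0,0,0],[0,0,0]],"yaw":[0,0,0,0,0,0],"fingers":[4.8,4.8,4.8,4.8,4.8,4.8]}' 60
python3 -m creep '{"dp":[[0,0.02,-0.4],[0,0.02,-0.3]],"yaw":[0,0],"fingers":[4.8,4.8]}' 60
python3 - <<'E'
from h import *
o,M=st()
f=eyes.grab_frame("scene"); crop(f,280,160,350,240,9,"s10.png")
f=eyes.grab_frame("wrist"); crop(f,200,150,440,330,3,"w10.png")
E
```

```text
time_s: 8.45
tool_pos: [0.5132, -0.0391, 0.0959]
eef_rot: [3.089, 0.336, 0.022]
contact_force: [0.5, -0.5, -0.9]
gripper_width: 0.674
time_s: 8.62
tool_pos: [0.5129, -0.0399, 0.1022]
eef_rot: [3.087, 0.338, 0.02]
contact_force: [2.8, -11.5, -19.6]
gripper_width: 0.674
t 8.62 p [ 0.5129 -0.0399  0.1022] xaxis yaw 12.51 deg  tilt(z) [ 0.0167 -0.0339 -0.9993] q1,q6 -0.279 -0.464 F [  2.75 -11.53 -19.61] T [-1.732 -0.335 -0.093] w 0.6739
```

View pics/s10.png

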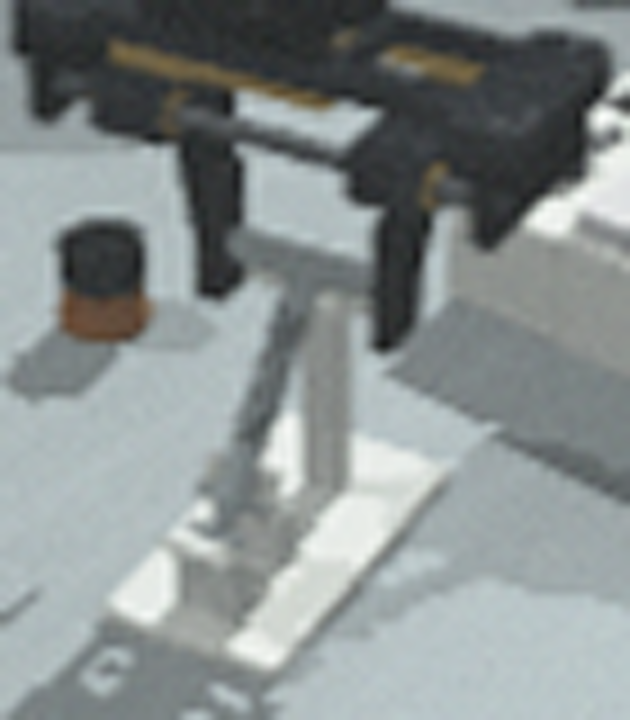

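View pics/w10.png

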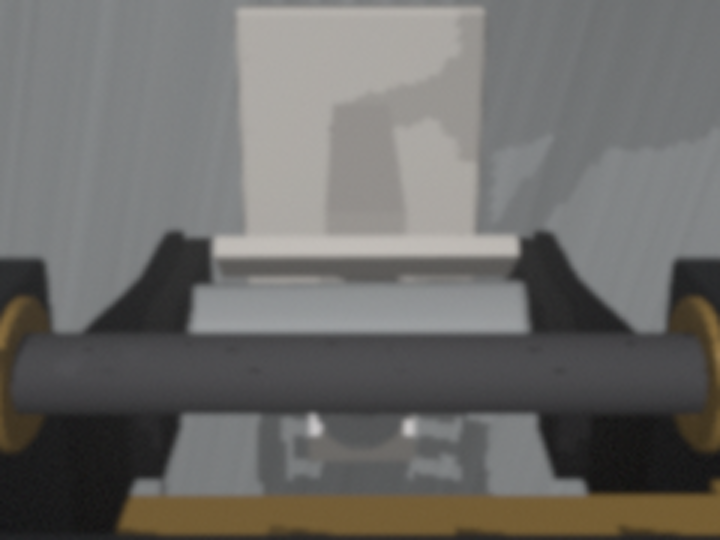

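```bash
cat >> h.py <<'E'
def cloud(f):
    v,u=np.mgrid[0:400,0:640]; d=f["z_map"]
    P=np.stack([(u-f["cx"])/f["fx"]*d,-(v-f["cy"])/f["fy"]*d,-d,np.ones_like(d)],-1)@f["world_from_camera"].T
    return P[...,:3]
def torest(P,c=(.5168,-.0681)):
    ex=np.array([-.214,.977]); ey=np.array([-.977,-.214])
    q=P[...,:2]-np.array(c)
    return np.stack([q@ex,q@ey,P[...,2]],-1)
E
python3 - <<'E'
from h import *
np.set_printoptions(linewidth=250)
for nm in ["w1","top","scene"]:
    f=dict(np.load(nm+".npz")); P=torest(cloud(f))[f["z_map"]>0]*1000
    P=P[(abs(P[:,0])<70)&(abs(P[:,1])<40)]
    G=np.zeros((36,20),int)
    for x,y,z in P: 
        i=int((x+72)/4); j=int((y+40)/4); G[i,j]=max(G[i,j],int(z))
    print(nm); 
    for i in range(35,0,-1): print(-72+4*i, ' '.join('%3d'%g for g in G[i]))
E
```

```text
w1
68   6   6   5   5   5   6   4   5   5   4   5   5   4   4   5   4   5   4   1   1
64   9   9   9   9   9  10   9   9  10   9   9   9  10   9   8   9   9   9   2   2
60 314   9   9  10   9   9  10   9   9   9   9   9   9   9   9  10   9   9   1   1
56 315 309 307 308 307 307 307 307 307 306 307 307 306 306 307 307 307 306 307 306
52 314 308 309 308 308 308 308 308 308 308 308 308 308 308 308 308 308 308 308 308
48 333 333 334 333 333 333 333 334 342 342 342 342 342 341 342 342 342 340 340 340
44 333 333 333 334 333 333 333 333 333 332 329 330 335 330 330 330 331 339 339 339
40 333 333 333 333 333 333 333 333 102 101 101 102 101 101 101 101  99  10   1   1
36 305 103 104 105 105 106 332 332 105 105 105 105 105 105 104 106 105  10   1   1
32 299 258 109 109 109 108 109 109 109 109 108 109 109 108 108 108 108   9   1   0
28 295 254 110 110 110 110 110 110 110 110 110 110 111 110 111 110 109  10   2   1
24 289 269 108 108 109 108 108 108 108 108 109 109 109 108 108 108 108   9   2   1
20 314 270 105 103 104 104 104 103 104 105 105 104 104 105 104 104 103   9   1   3
16 314 270   0   0
[... 6963 characters left out ...]
   0   0   9   9   8   0   1
-40   0   9   7   8   8  21  48  51  43  50  49  34  32   0   9   8  10   8   0   0
-44   9   0   0   8  11  12  24  36  50  37  17  31  25   8   0   8   8   8   0   0
-48   7   8  10   7  10  35  30  27  23  30  26  27  17   7  10   0   0   8   0   0
-52   0   8   8   9   0  10  28   8  17   0   6  27  39   9   7  11   6   9   6   1
-56   5   9   8   8  10  11  39  42  40  39  41  40  39   8   5   0   7   5   0   0
-60   7   0   9   6   7  43  41  43  10   8   8   8   9   8   2   8   7   0   0   0
-64   0   9   3   7   8   7  11   9   7   8   6   5   9   7   8   7   2   8   0   1
-68   3   0   0   3   0   0   1   6   0   1   2   2   0   1   0   0   1   2   2   1
```

```bash
python3 -m creep '{"dp":[[0,-0.05,0.3],[0,-0.05,0.3],[0,0,0]],"yaw":[0,0,0],"fingers":[4.8,4.8,4.8]}' 5
python3 - <<'E'
from h import *
o,M=st()
E
python3 -m creep '{"dp":[[0,0,0],[0,0,0],[0,0,0]],"yaw":[0,0,0],"fingers":[6.6,6.6,6.6]}' 5
python3 - <<'E'
from h import *
o,M=st()
f=eyes.grab_frame("wrist"); crop(f,200,150,440,330,3,"w11.png")
for v in range(234,262,3): print(v,pt(f,320,v).round(4))
E
```

```text
time_s: 8.97
tool_pos: [0.5133, -0.0394, 0.0963]
eef_rot: [3.088, 0.336, 0.022]
contact_force: [-0.4, -0.6, -0.0]
gripper_width: 0.685
t 8.97 p [ 0.5133 -0.0394  0.0963] xaxis yaw 12.42 deg  tilt(z) [ 0.0181 -0.0335 -0.9993] q1,q6 -0.278 -0.461 F [-0.44 -0.56 -0.01] T [-0.081 -0.125 -0.039] w 0.6853
time_s: 9.22
tool_pos: [0.5132, -0.0388, 0.0967]
eef_rot: [3.088, 0.337, 0.022]
contact_force: [0.6, -0.4, 0.8]
gripper_width: 0.748
t 9.22 p [ 0.5132 -0.0388  0.0967] xaxis yaw 12.46 deg  tilt(z) [ 0.018  -0.0333 -0.9993] q1,q6 -0.277 -0.461 F [ 0.58 -0.43  0.84] T [ 0.038 -0.128 -0.019] w 0.7476
234 [ 0.5116 -0.0314  0.0889]
237 [ 0.5107 -0.0279  0.1005]
240 [ 0.511  -0.0291  0.1014]
243 [ 0.5112 -0.0302  0.1028]
246 [ 0.5114 -0.0313  0.1041]
249 [ 0.5118 -0.0329  0.1043]
252 [ 0.5119 -0.0338  0.1059]
255 [ 0.5121 -0.0347  0.1073]
258 [ 0.5124 -0.0362  0.1078]
261 [ 0.5047 -0.0048  0.1661]
```

View pics/w11.png

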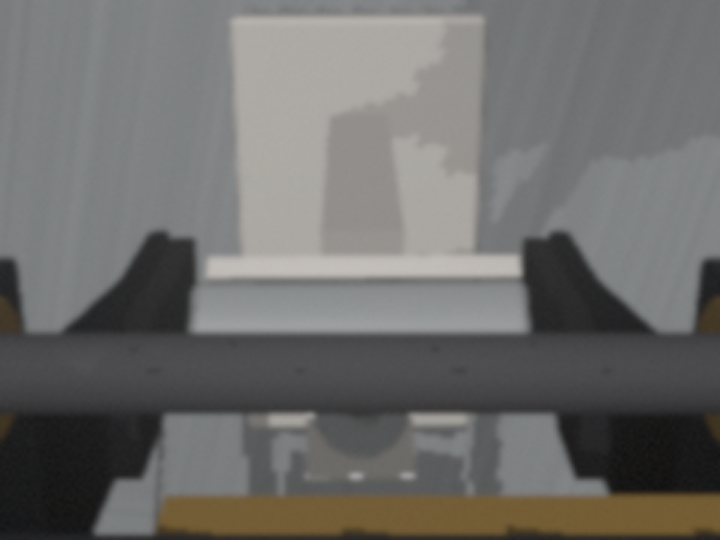

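```bash
python3 -m creep '{"dp":[[0,0,0],[0,0,0],[0,0,0],[0,0,0],[0,0.3,-0.3],[0,0.3,-0.3]],"yaw":[0,0,0,0,0,0],"fingers":[4.8,4.8,4.8,4.8,4.8,4.8]}' 60
python3 - <<'E'
from h import *
o,M=st()
f=eyes.grab_frame("scene"); crop(f,280,160,350,240,9,"s12.png")
E
```

```text
time_s: 9.77
tool_pos: [0.5136, -0.044, 0.1027]
eef_rot: [3.089, 0.338, 0.019]
contact_force: [0.1, 0.8, -1.2]
gripper_width: 0.678
t 9.77 p [ 0.5136 -0.044   0.1027] xaxis yaw 12.51 deg  tilt(z) [ 0.0159 -0.0325 -0.9993] q1,q6 -0.287 -0.474 F [ 0.06  0.79 -1.21] T [ 0.013 -0.057 -0.027] w 0.6785
```

View pics/s12.png

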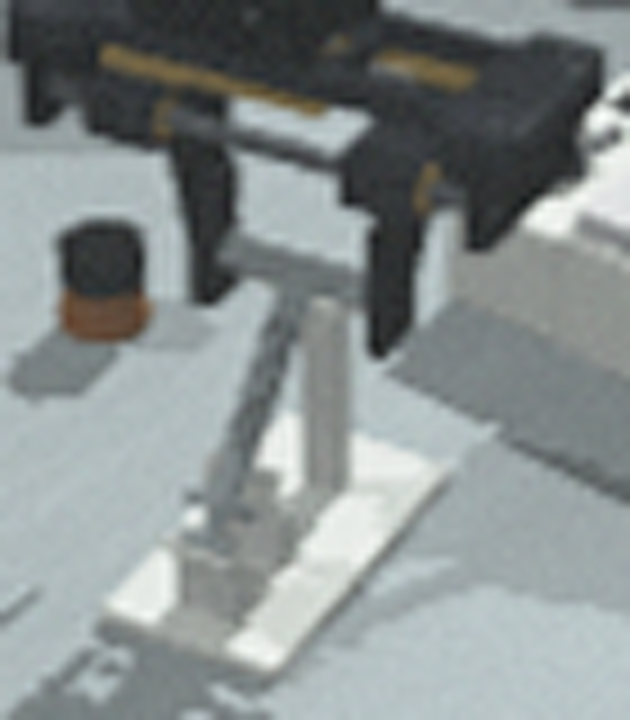

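```bash
python3 -m creep '{"dp":[[0,0.4,-0.4],[0,0.4,-0.4],[0,0.4,-0.4],[0,0.4,-0.4],[0,0.4,-0.4]],"yaw":[0,0,0,0,0],"fingers":[4.8,4.8,4.8,4.8,4.8]}' 60
python3 - <<'E'
from h import *
o,M=st()
f=eyes.grab_frame("scene"); crop(f,280,160,350,240,9,"s13.png")
E
```

```text
time_s: 10.23
tool_pos: [0.5178, -0.0652, 0.1257]
eef_rot: [3.089, 0.338, 0.019]
contact_force: [-0.5, -0.3, -0.7]
gripper_width: 0.678
t 10.23 p [ 0.5178 -0.0652  0.1257] xaxis yaw 12.48 deg  tilt(z) [ 0.0158 -0.0327 -0.9993] q1,q6 -0.325 -0.516 F [-0.46 -0.3  -0.73] T [ 0.008 -0.071 -0.039] w 0.6780
```

View pics/s13.png

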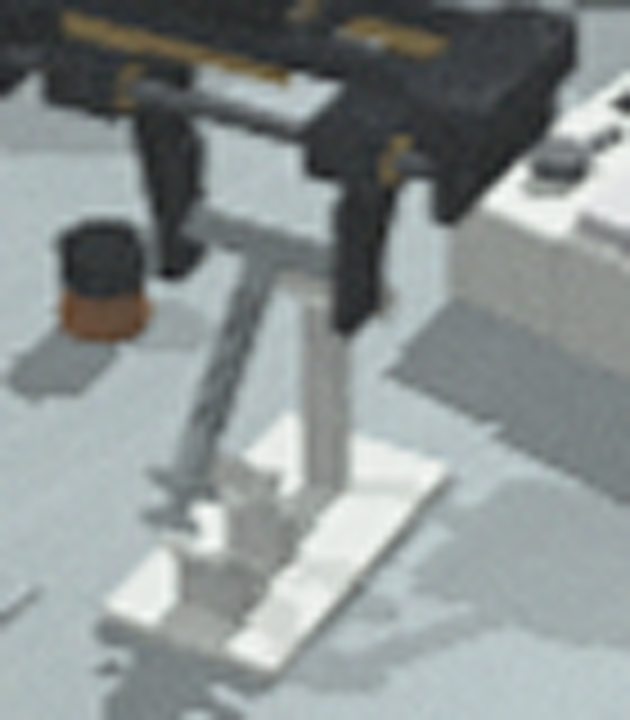

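```bash
python3 -m creep '{"dp":[[0,0.1,-0.6],[0,0.1,-1],[0,0.1,-1.5],[0,0.1,-1.5],[0,0.1,-1.5],[0,0.1,-1.5],[0,0,-1.5],[0,0,-1],[0,0,-0.5]],"yaw":[0,0,0,0,0,0,0,0,0],"fingers":[4.8,4.8,4.8,4.8,4.8,4.8,4.8,4.8,4.8]}' 60
python3 - <<'E'
from h import *
o,M=st()
f=eyes.grab_frame("scene"); crop(f,240,90,370,230,5,"s14.png")
E
```

```text
time_s: 11.03
tool_pos: [0.516, -0.0689, 0.2393]
eef_rot: [3.09, 0.335, 0.016]
contact_force: [0.8, -1.0, -1.0]
gripper_width: 0.675
t 11.03 p [ 0.516  -0.0689  0.2393] xaxis yaw 12.37 deg  tilt(z) [ 0.0137 -0.0318 -0.9994] q1,q6 -0.333 -0.534 F [ 0.82 -1.03 -1.04] T [ 0.023 -0.102 -0.066] w 0.6745
```

View pics/s14.png

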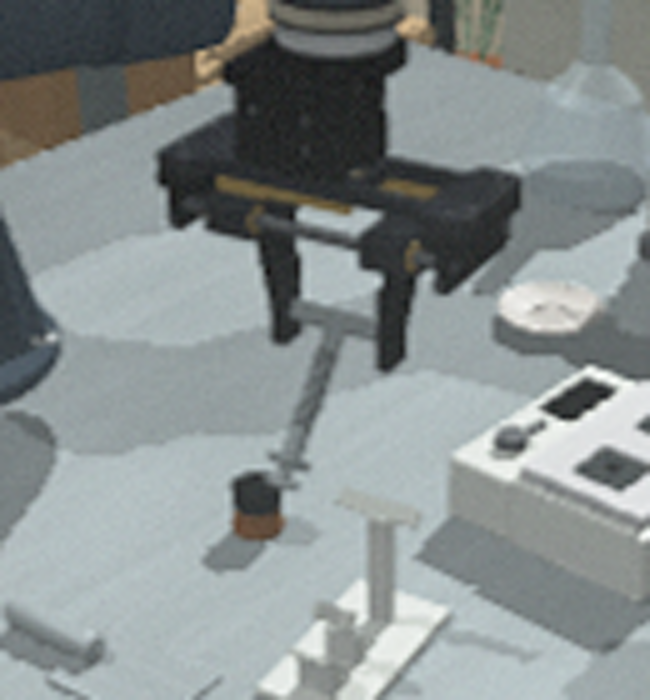

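```bash
python3 -m creep '{"dp":[[0,0,0],[0,0,0],[0,0,0],[0,0,0]],"yaw":[0,0,0,0],"fingers":[4.8,4.8,4.8,4.8]}' 3
python3 - <<'E'
from h import *
o,M=st()
f=eyes.grab_frame("scene"); crop(f,240,90,370,230,5,"s15.png")
E
```

```text
time_s: 11.42
tool_pos: [0.5152, -0.0686, 0.2388]
eef_rot: [3.091, 0.335, 0.015]
contact_force: [0.9, -0.4, -0.4]
gripper_width: 0.689
t 11.42 p [ 0.5152 -0.0686  0.2388] xaxis yaw 12.38 deg  tilt(z) [ 0.0128 -0.0315 -0.9994] q1,q6 -0.333 -0.534 F [ 0.89 -0.43 -0.38] T [ 0.023 -0.177 -0.019] w 0.6893
```

View pics/s15.png

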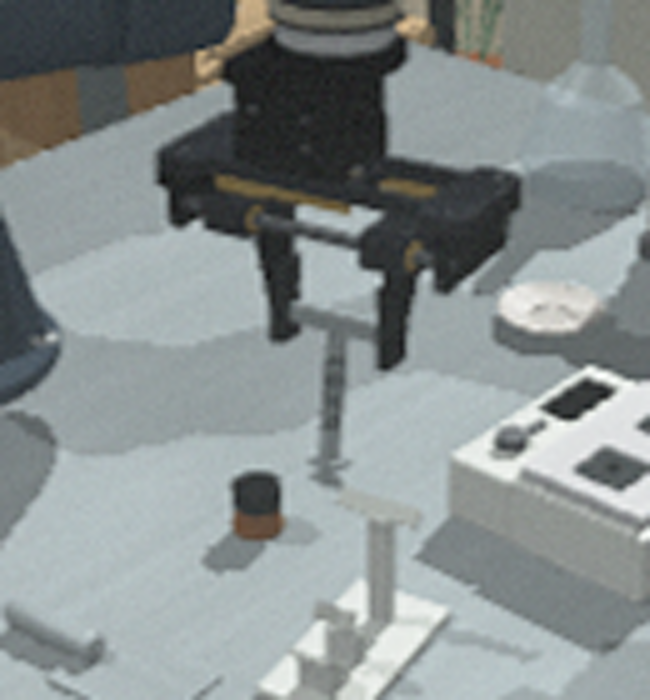

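```bash
python3 -m creep '{"dp":[[0,0,0],[0,0,0]],"yaw":[0,0],"fingers":[4.8,4.8]}' 3
python3 -m creep '{"dp":[[0,0,0],[0,0,0]],"yaw":[0,0],"fingers":[4.8,4.8]}' 20
cat >> h.py <<'E'
def rod(nm="scene",zlo=.03,zhi=.085,rad=.03):
    o,M=st(); g=o["tool_pos"]
    f=eyes.grab_frame(nm); P=cloud(f)
    out=[]
    m=(abs(P[...,0]-g[0])<.05)&(abs(P[...,1]-g[1])<.05)&(P[...,2]<g[2]-zlo)&(P[...,2]>g[2]-zhi)&(f["z_map"]>0)
    A=P[m]; c=np.median(A,0)
    u,s,vt=np.linalg.svd(A-A.mean(0),full_matrices=False)
    ax=vt[0]*np.sign(vt[0][2]); print(nm,"n",len(A),"mean",A.mean(0).round(4),"axis",ax.round(4))
    return f,A
E
python3 - <<'E'
from h import *
f,A=rod("scene"); crop(f,260,120,350,210,8,"s16.png"); 
f,A=rod("wrist"); crop(f,200,150,440,330,3,"w16.png")
E
```

```text
time_s: 11.63
tool_pos: [0.5146, -0.0684, 0.2376]
eef_rot: [3.092, 0.335, 0.01]
contact_force: [-0.1, 0.1, -1.2]
gripper_width: 0.688
time_s: 11.8
tool_pos: [0.5143, -0.0684, 0.2369]
eef_rot: [3.093, 0.335, 0.009]
contact_force: [0.0, 0.5, -2.4]
gripper_width: 0.687
t 11.80 p [ 0.5143 -0.0684  0.2369] xaxis yaw 12.37 deg  tilt(z) [ 0.0088 -0.0301 -0.9995] q1,q6 -0.333 -0.534 F [ 0.02  0.46 -2.39] T [ 0.078 -0.094  0.01 ] w 0.6872
scene n 85 mean [ 0.5191 -0.0838  0.1775] axis [-0.0459  0.2019  0.9783]
t 11.85 p [ 0.5143 -0.0684  0.2369] xaxis yaw 12.38 deg  tilt(z) [ 0.0089 -0.0302 -0.9995] q1,q6 -0.333 -0.534 F [-0.7  -0.04 -1.05] T [ 0.013 -0.073 -0.024] w 0.6828
wrist n 641 mean [ 0.5164 -0.0775  0.1679] axis [-0.0539  0.2153  0.9751]
```

View pics/s16.png

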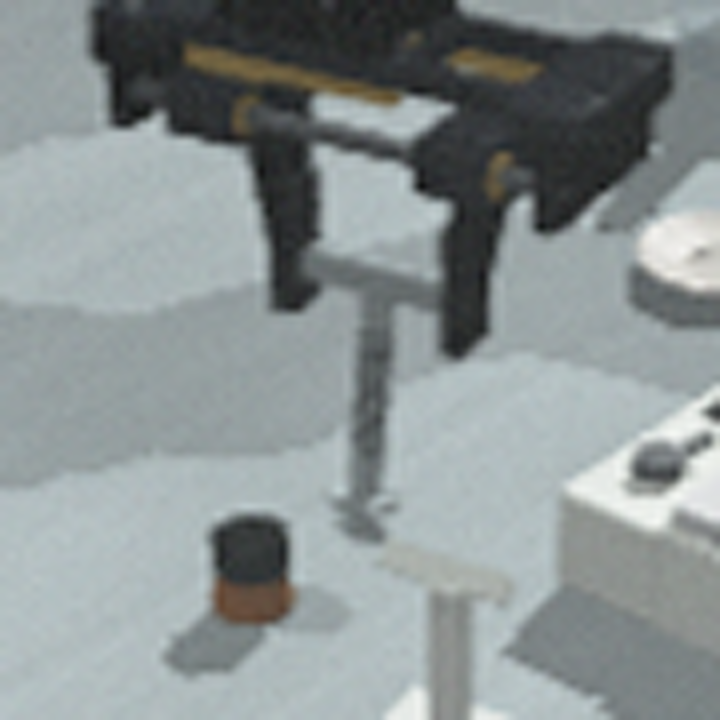

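View pics/w16.png

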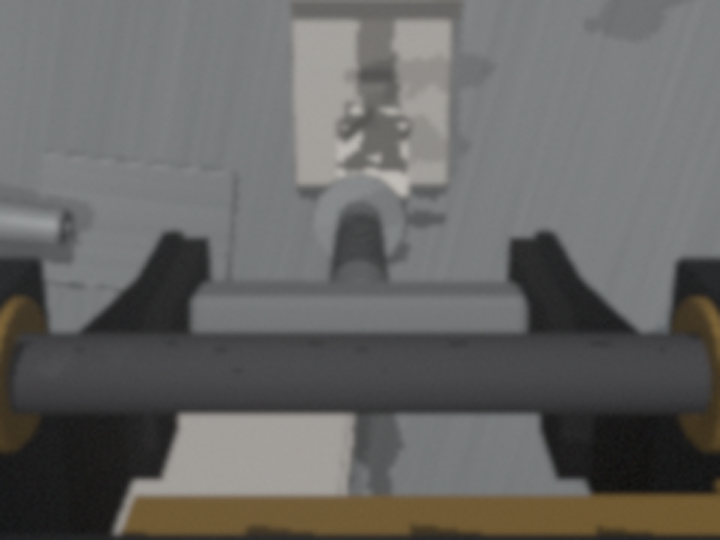

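```bash
python3 -m creep '{"dp":[[0,0,0],[0,3,0],[0,2.6,0],[0,2.1,0],[0,1.6,0],[0,1.2,0],[0,0.8,0],[0,0.4,0]],"yaw":[0,0,0,0,0,0,0,0],"fingers":[4.8,4.8,4.8,4.8,4.8,4.8,4.8,4.8]}' 3
python3 - <<'E'
from h import *
f,A=rod("wrist")
E
```

```text
time_s: 12.57
tool_pos: [0.5401, -0.1855, 0.2407]
eef_rot: [3.093, 0.342, 0.008]
contact_force: [0.4, 0.1, -1.8]
gripper_width: 0.687
t 12.57 p [ 0.5401 -0.1855  0.2407] xaxis yaw 12.61 deg  tilt(z) [ 0.0086 -0.0292 -0.9995] q1,q6 -0.515 -0.725 F [ 0.41  0.13 -1.8 ] T [-0.003 -0.195 -0.005] w 0.6873
wrist n 860 mean [ 0.5384 -0.1786  0.1744] axis [-6.000e-04 -1.080e-02  9.999e-01]
```

```bash
python3 -m creep '{"dp":[[0,0,0],[0,0,0],[0,0,0],[0,0,0]],"yaw":[0,0.07,0.07,0.06],"fingers":[4.8,4.8,4.8,4.8]}' 30
python3 - <<'E'
from h import *
f,A=rod("wrist")
f=eyes.grab_frame("scene"); crop(f,200,100,340,220,5,"s17.png")
goto([.562,.19,.24],0.6)
E
```

```text
time_s: 12.95
tool_pos: [0.539, -0.1828, 0.2402]
eef_rot: [3.115, 0.021, 0.01]
contact_force: [0.5, 0.0, -0.9]
gripper_width: 0.682
t 12.95 p [ 0.539  -0.1828  0.2402] xaxis yaw 0.79 deg  tilt(z) [ 0.0063 -0.0268 -0.9996] q1,q6 -0.513 -0.516 F [ 0.53  0.04 -0.9 ] T [ 0.019 -0.08   0.039] w 0.6820
wrist n 856 mean [ 0.5392 -0.1754  0.1743] axis [-0.0079 -0.0152  0.9999]
t 13.05 p [ 0.539  -0.1827  0.2402] xaxis yaw 1.00 deg  tilt(z) [ 0.0063 -0.0268 -0.9996] q1,q6 -0.512 -0.520 F [-0.56  0.05 -0.71] T [-0.012 -0.115  0.031] w 0.6802
yaw now (tool z, rad) 0.0070 deg 0.40 rows 0.1
then dp cm [  2.692 -37.226  -0.968] rows 8.95
```

View pics/s17.png

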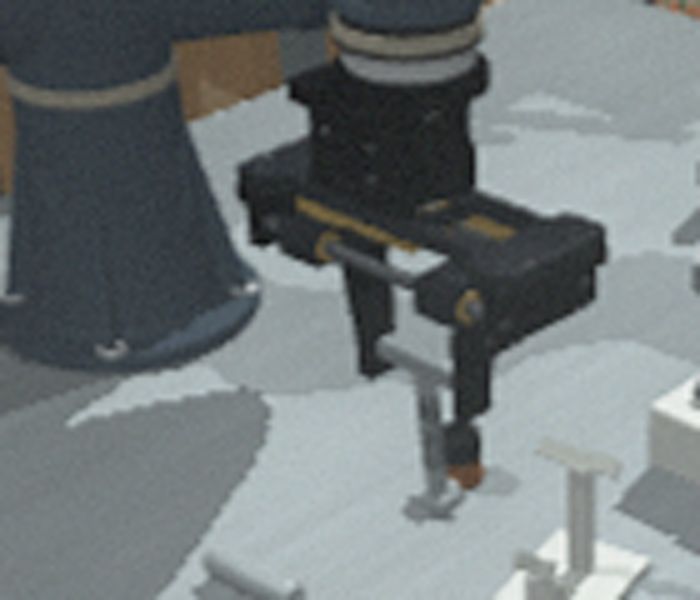

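```bash
python3 -m creep '{"dp":[[0.2,-1.5,0],[0.3,-2.5,-0.1],[0.3,-3.5,-0.1],[0.3,-4,-0.1],[0.3,-4,-0.1],[0.3,-4,-0.1],[0.3,-4,-0.1],[0.3,-3.5,-0.1],[0.2,-2.5,-0.1],[0.2,-1.5,-0.1]],"yaw":[0,0,0,0,0,0,0,0,0,0],"fingers":[4.8,4.8,4.8,4.8,4.8,4.8,4.8,4.8,4.8,4.8]}' 30
python3 - <<'E'
from h import *
goto([.562,.19,.24],0.6)
E
```

```text
time_s: 13.88
tool_pos: [0.5566, 0.1416, 0.2407]
eef_rot: [3.113, 0.053, 0.011]
contact_force: [-0.4, -0.7, -0.9]
gripper_width: 0.682
t 13.88 p [0.5566 0.1416 0.2407] xaxis yaw 1.97 deg  tilt(z) [ 0.0077 -0.0279 -0.9996] q1,q6 0.069 0.049 F [-0.35 -0.7  -0.95] T [-0.003 -0.134 -0.   ] w 0.6816
yaw now (tool z, rad) 0.0240 deg 1.37 rows 0.2
then dp cm [ 0.588 -4.833 -0.061] rows 1.17
```

```bash
python3 -m creep '{"dp":[[0.2,-2,0],[0.2,-2,0],[0.2,-1,0],[0,0,0]],"yaw":[0.02,0,0,0],"fingers":[4.8,4.8,4.8,4.8]}' 30
python3 - <<'E'
from h import *
f,A=rod("wrist"); np.savez("w18.npz",**f); cv2.imwrite("pics/w18.png",f["color"][:,:,::-1])
E
```

```text
time_s: 14.22
tool_pos: [0.5587, 0.2011, 0.2395]
eef_rot: [3.115, 0.047, 0.011]
contact_force: [0.1, -0.2, -1.2]
gripper_width: 0.685
t 14.22 p [0.5587 0.2011 0.2395] xaxis yaw 1.73 deg  tilt(z) [ 0.0074 -0.0264 -0.9996] q1,q6 0.171 0.153 F [ 0.12 -0.24 -1.2 ] T [-0.05  -0.096 -0.007] w 0.6854
wrist n 858 mean [0.5588 0.2084 0.1734] axis [-0.0087 -0.015   0.9998]
```

View pics/w18.png

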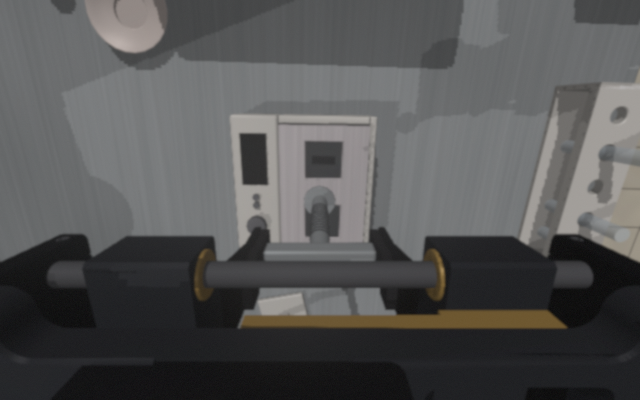

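```bash
python3 - <<'E'
from h import *
f=dict(np.load("w18.npz")); crop(f,280,110,390,250,5,"w18c.png")
for p in [(323,160),(306,143),(342,143),(306,178),(342,178)]: print(pt(f,*p).round(4), ptz(f,*p,.06).round(4))
E
```

```text
[0.5637 0.2184 0.0447] [0.5633 0.2211 0.06  ]
[0.5439 0.2396 0.0607] [0.5439 0.2395 0.06  ]
[0.5838 0.2406 0.0596] [0.5837 0.2407 0.06  ]
[0.5445 0.1998 0.0603] [0.5445 0.1998 0.06  ]
[0.5858 0.201  0.0604] [0.5858 0.2009 0.06  ]
```

View pics/w18c.png

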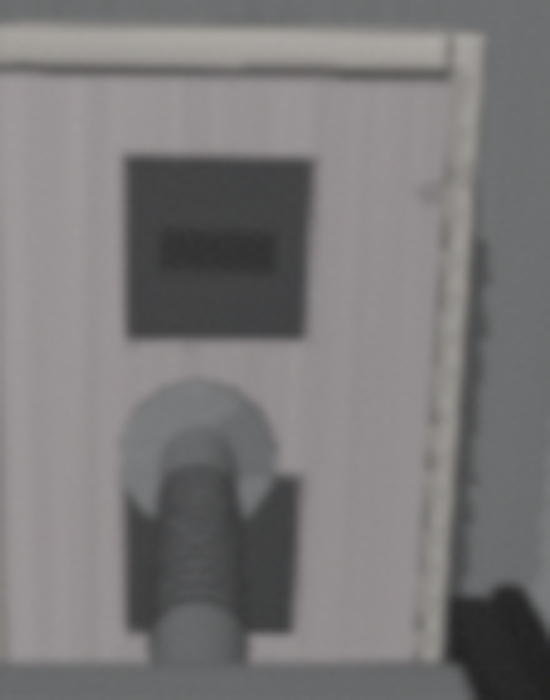

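```bash
python3 - <<'E'
from h import *
f=dict(np.load("w18.npz"))
c=np.array([ptz(f,280+u/5,110+v/5,.06) for u,v in [(125,158),(315,157),(305,338),(128,338)]]); print(c.round(4)); m=c.mean(0)
print("plug c",m.round(4)); 
for a,b in [(0,1),(3,2),(3,0),(2,1)]:
    d=c[b]-c[a]; print(np.linalg.norm(d).round(4),np.degrees(np.arctan2(d[1],d[0])).round(2))
s=[ptz(f,280+u/5,110+v/5,.06) for u,v in [(160,250),(275,250)]]; d=s[1]-s[0]; print("slot",(s[0]+s[1])/2,np.degrees(np.arctan2(d[1],d[0])),np.linalg.norm(d))
e=[ptz(f,280+u/5,110+v/5,.06) for u,v in [(0,68),(445,73)]]; d=e[1]-e[0]; print("edge",np.degrees(np.arctan2(d[1],d[0])))
# collar: circle center & foot
z=.2445-.101+.018
print("collar center", ptz(f,280+198/5,110+440/5,z), "collar L/R",ptz(f,280+120/5,110+450/5,z),ptz(f,280+276/5,110+450/5,z))
P=cloud(f); o=[.5587,.2011,.2395]
for zz in np.arange(.135,.25,.008):
    m=(abs(P[...,0]-o[0])<.035)&(abs(P[...,1]-o[1])<.035)&(abs(P[...,2]-zz)<.004)&(f["z_map"]>0); A=P[m]
    if len(A)>4: print(zz.round(3),len(A),A[:,0].min().round(4),A[:,0].max().round(4),((A[:,0].min()+A[:,0].max())/2).round(4),"ymin/max",A[:,1].min().round(4),A[:,1].max().round(4))
E
```

```text
[[0.5428 0.241  0.06  ]
 [0.5847 0.2424 0.06  ]
 [0.5847 0.2014 0.06  ]
 [0.5441 0.2002 0.06  ]]
plug c [0.5641 0.2213 0.06  ]
0.042 1.95
0.0406 1.6
0.0408 91.83
0.0411 89.9
slot [0.56389604 0.22112742 0.06      ] 1.627494571148773 0.02591207847051534
edge 1.0511971489959133
collar center [0.5590351  0.20822525 0.1615    ] collar L/R [0.54646552 0.20618198 0.1615    ] [0.57171688 0.20687344 0.1615    ]
0.159 470 0.5463 0.5717 0.559 ymin/max 0.1953 0.2178
0.167 47 0.553 0.5642 0.5586 ymin/max 0.2055 0.2109
0.175 52 0.5531 0.5648 0.559 ymin/max 0.2052 0.2104
0.183 58 0.5526 0.5643 0.5585 ymin/max 0.2044 0.2102
0.191 75 0.5527 0.5649 0.5588 ymin/max 0.2043 0.21
0.199 81 0.5528 0.5647 0.5588 ymin/max 0.2046 0.2097
0.207 88 0.5524 0.5644 0.5584 ymin/max 0.2026 0.2094
0.215 104 0.5525 0.5648 0.5587 ymin/max 0.2032 0.209
0.223 149 0.5243 0.5936 0.5589 ymin/max 0.2009 0.2119
0.231 270 0.5237 0.5937 0.5587 ymin/max 0.2028 0.2124
0.239 603 0.5237 0.5937 0.5587 ymin/max 0.2047 0.2127
0.247 1916 0.5237 0.5936 0.5587 ymin/max 0.2003 0.2129
```

```bash
python3 - <<'E'
from h import *
f=dict(np.load("w18.npz")); P=cloud(f)
m=(abs(P[...,0]-.559)<.014)&(P[...,1]>.2115)&(P[...,1]<.22)&(P[...,2]<.18)&(P[...,2]>.13); print("collar top z",np.percentile(P[m][:,2],[5,50,95]))
goto([.5637,.2173,.19],1.7)
E
```

```text
collar top z [0.15853441 0.16058964 0.16174358]
t 14.27 p [0.5584 0.2001 0.2394] xaxis yaw 1.69 deg  tilt(z) [ 0.0066 -0.027  -0.9996] q1,q6 0.170 0.153 F [-0.58 -0.49 -0.63] T [ 0.017 -0.122 -0.023] w 0.6864
yaw now (tool z, rad) -0.0001 deg -0.01 rows 0.0
then dp cm [ 0.555 -1.835  4.895] rows 1.26
```

```bash
python3 -m creep '{"dp":[[0.25,-0.9,0],[0.3,-0.9,0.5],[0,0,1.5],[0,0,1.5],[0,0,1.2],[0,0,0.6],[0,0,0]],"yaw":[0,0,0,0,0,0,0],"fingers":[4.8,4.8,4.8,4.8,4.8,4.8,4.8]}' 30
python3 - <<'E'
from h import *
f,A=rod("wrist"); np.savez("w19.npz",**f); crop(f,260,110,380,260,5,"w19.png")
f=eyes.grab_frame("scene"); crop(f,310,120,410,210,7,"s19.png")
E
```

```text
time_s: 14.85
tool_pos: [0.5664, 0.2147, 0.1836]
eef_rot: [3.113, 0.04, 0.013]
contact_force: [-0.7, 0.1, -1.5]
gripper_width: 0.683
t 14.85 p [0.5664 0.2147 0.1836] xaxis yaw 1.48 deg  tilt(z) [ 0.009  -0.0281 -0.9996] q1,q6 0.192 0.184 F [-0.73  0.06 -1.52] T [ 0.002 -0.049 -0.002] w 0.6835
wrist n 865 mean [0.5667 0.2219 0.1177] axis [-0.01   -0.0142  0.9998]
```

View pics/w19.png

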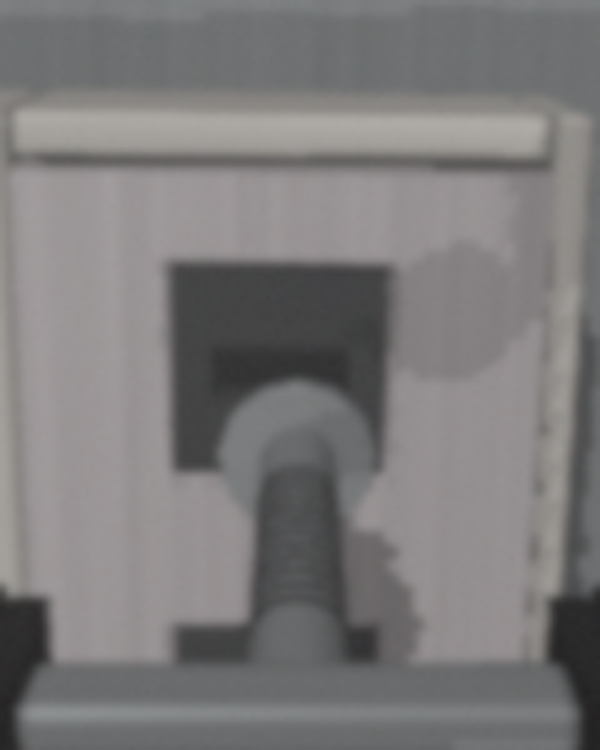

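View pics/s19.png

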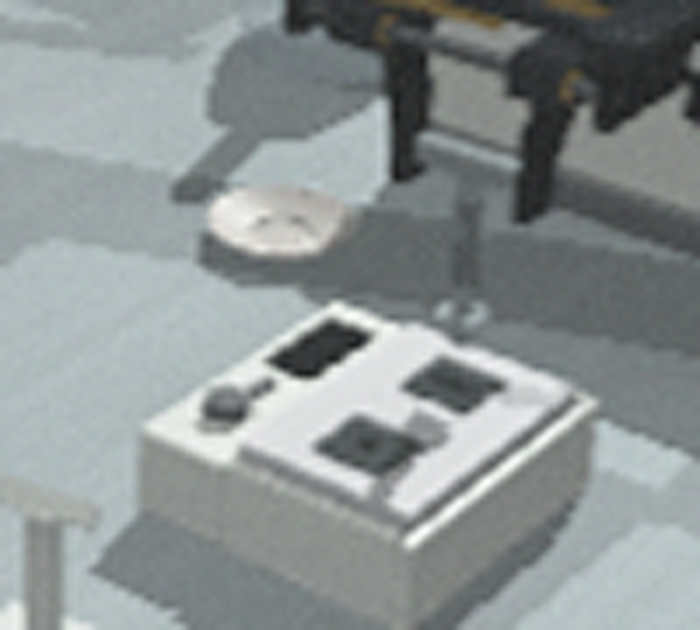

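```bash
cat >> h.py <<'E'
def footpos(f,o):
    P=cloud(f); o=np.array(o)
    m0=f["z_map"]>0
    res=[]
    # sleeve slices
    for zz in np.arange(o[2]-.075,o[2]-.025,.006):
        m=m0&(abs(P[...,0]-o[0])<.02)&(abs(P[...,1]-o[1])<.035)&(abs(P[...,2]-zz)<.003); A=P[m]
        if len(A)>8: res.append([zz,(A[:,0].min()+A[:,0].max())/2,np.percentile(A[:,1],98)-.006])
    res=np.array(res); px_=np.polyfit(res[:,0],res[:,1],1); py_=np.polyfit(res[:,0],res[:,2],1)
    zf=o[2]-.097
    m=m0&(abs(P[...,0]-o[0])<.02)&(abs(P[...,1]-o[1])<.035)&(abs(P[...,2]-(zf+.016))<.006); C=P[m]
    print("foot by sleeve",np.polyval(px_,zf).round(4),np.polyval(py_,zf).round(4),"slopes",px_[0].round(3),py_[0].round(3),
      "collar x mid",((C[:,0].min()+C[:,0].max())/2).round(4),"w",(C[:,0].max()-C[:,0].min()).round(4),"y",(C[:,1].max()-.013).round(4),"topz",np.median(C[C[:,1]>C[:,1].max()-.005][:,2]).round(4))
E
python3 - <<'E'
from h import *
f=dict(np.load("w19.npz"))
K=lambda u,v:ptz(f,260+u/5,110+v/5,.06)
c=np.array([K(*p) for p in [(170,265),(390,262),(381,468),(176,470)]]); print(c.round(4),c.mean(0).round(4))
s=[K(210,350),K(350,350)]; print("slot far edge",s[0].round(4),s[1].round(4),np.mean(s,0).round(4))
d=c[1]-c[0]; print(np.degrees(np.arctan2(d[1],d[0])))
footpos(f,[.5664,.2147,.1836])
footpos(dict(np.load("w18.npz")),[.5587,.2011,.2395])
E
```

```text
[[0.543  0.2411 0.06  ]
 [0.5841 0.2426 0.06  ]
 [0.5842 0.2019 0.06  ]
 [0.5441 0.2006 0.06  ]] [0.5639 0.2215 0.06  ]
slot far edge [0.5506 0.2249 0.06  ] [0.5773 0.2255 0.06  ] [0.5639 0.2252 0.06  ]
2.1459771869030813
foot by sleeve 0.5674 0.2223 slopes -0.015 -0.092 collar x mid 0.5669 w 0.0254 y 0.2183 topz 0.1047
foot by sleeve 0.5581 0.2093 slopes 0.011 -0.104 collar x mid 0.559 w 0.0253 y 0.2048 topz 0.1605
```

```bash
cat >> h.py <<'E'
from scipy.optimize import least_squares
def cyl(f,o):
    P=cloud(f); o=np.array(o); zf=o[2]-.097
    m=(f["z_map"]>0)&(abs(P[...,0]-o[0])<.012)&(abs(P[...,1]-o[1])<.025)&(P[...,2]>zf+.024)&(P[...,2]<zf+.088); A=P[m]
    def res(p):
        d=np.array([p[2],p[3],1]); d/=np.linalg.norm(d)
        q=A-np.array([p[0],p[1],zf]); q=q-np.outer(q@d,d); return np.linalg.norm(q,axis=1)-.006
    s=least_squares(res,[o[0],o[1],0,0],loss="soft_l1",f_scale=.001)
    print("cyl n",len(A),"foot",s.x[:2].round(4),"slope",s.x[2:].round(4),"rms",np.sqrt(np.mean(s.fun**2)).round(5)); return s.x
E
python3 - <<'E'
from h import *
cyl(dict(np.load("w19.npz")),[.5664,.2147,.1836])
cyl(dict(np.load("w18.npz")),[.5587,.2011,.2395])
E
```

```text
cyl n 659 foot [0.567 0.219] slope [-0.0073 -0.0404] rms 0.00025
cyl n 658 foot [0.5591 0.2056] slope [-0.0057 -0.0433] rms 0.00025
```

```bash
python3 - <<'E'
from h import *
goto([.5636,.2172,.163],1.6)
E
```

```text
t 14.95 p [0.5671 0.2149 0.185 ] xaxis yaw 1.49 deg  tilt(z) [ 0.0112 -0.0276 -0.9996] q1,q6 0.192 0.184 F [ 0.31  0.1  -0.46] T [ 0.038 -0.108  0.009] w 0.6823
yaw now (tool z, rad) -0.0020 deg -0.11 rows 0.0
then dp cm [-0.368 -0.297  2.189] rows 0.54
```

```bash
python3 -m creep '{"dp":[[-0.2,-0.15,0.3],[-0.17,-0.15,0.7],[0,0,0.7],[0,0,0.4],[0,0,0]],"yaw":[0,0,0,0,0],"fingers":[4.8,4.8,4.8,4.8,4.8]}' 30
python3 - <<'E'
from h import *
o,M=st()
f=eyes.grab_frame("wrist"); np.savez("w20.npz",**f); crop(f,260,110,380,260,5,"w20.png"); x=cyl(f,o["tool_pos"])
goto([.5636+o["tool_pos"][0]-x[0]-.5636+.564,.2213+o["tool_pos"][1]-x[1],.155])
f=eyes.grab_frame("scene"); crop(f,340,130,400,190,11,"s20.png")
E
```

```text
time_s: 15.37
tool_pos: [0.5653, 0.2176, 0.1648]
eef_rot: [3.115, 0.039, 0.026]
contact_force: [-0.1, 0.1, -1.4]
gripper_width: 0.681
t 15.37 p [0.5653 0.2176 0.1648] xaxis yaw 1.45 deg  tilt(z) [ 0.0171 -0.0264 -0.9995] q1,q6 0.197 0.191 F [-0.15  0.07 -1.39] T [-0.035 -0.083 -0.034] w 0.6808
cyl n 664 foot [0.5666 0.2222] slope [-0.0156 -0.0437] rms 0.00026
t 15.42 p [0.5654 0.2177 0.1651] xaxis yaw 1.45 deg  tilt(z) [ 0.0173 -0.0263 -0.9995] q1,q6 0.197 0.191 F [ 0.26 -0.61 -2.11] T [ 0.025 -0.091  0.024] w 0.6847
then dp cm [-0.293  0.061  1.007] rows 0.25
```

View pics/w20.png

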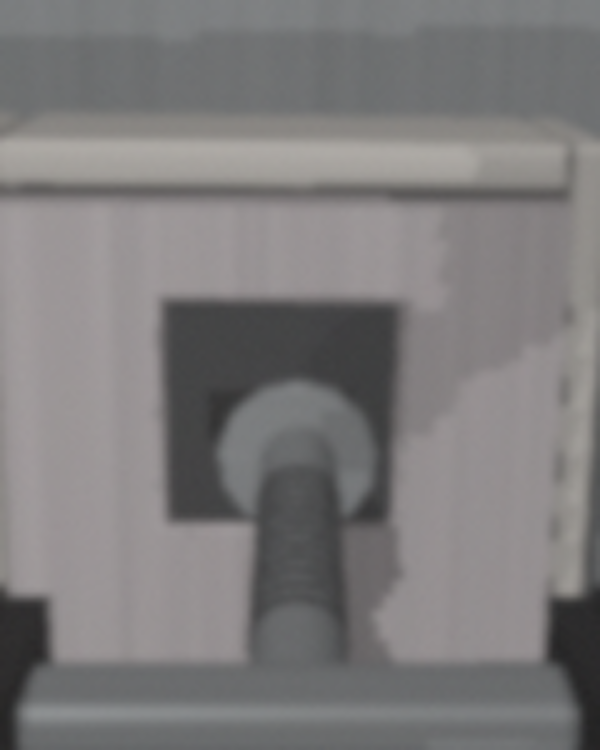

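View pics/s20.png

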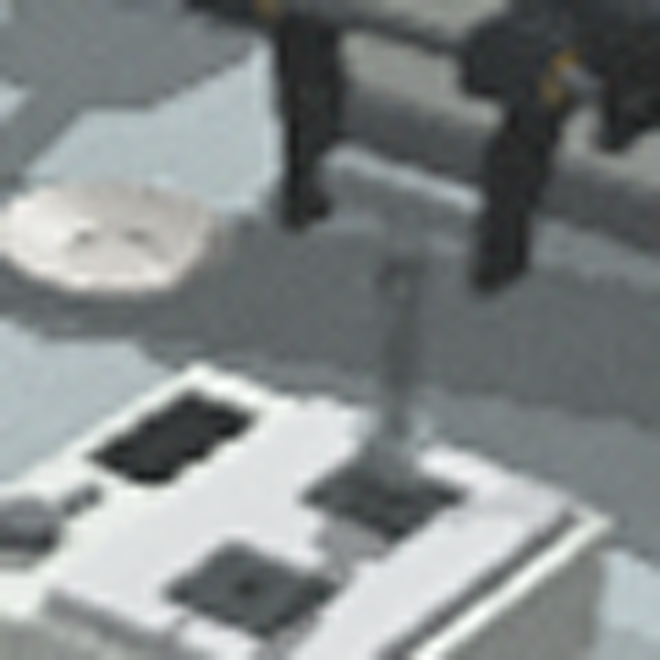

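```bash
python3 -m creep '{"dp":[[-0.15,0.03,0.1],[-0.15,0.03,0.2],[-0.02,0,0.2],[0,0,0]],"yaw":[0,0,0,0],"fingers":[4.8,4.8,4.8,4.8]}' 30
python3 - <<'E'
from h import *
f=dict(np.load("w20.npz"))
K=lambda u,v:ptz(f,260+u/5,110+v/5,.06)
c=np.array([K(*p) for p in [(162,302),(402,302),(390,520),(168,520)]]); print(c.round(4),c.mean(0).round(4)); d=c[1]-c[0]; print(np.degrees(np.arctan2(d[1],d[0])))
o,M=st()
f=eyes.grab_frame("wrist"); np.savez("w21.npz",**f); crop(f,260,110,380,260,5,"w21.png"); x=cyl(f,o["tool_pos"])
goto([.5640+o["tool_pos"][0]-x[0],.2213+o["tool_pos"][1]-x[1],.150])
E
```

```text
time_s: 15.8
tool_pos: [0.5629, 0.217, 0.1608]
eef_rot: [3.115, 0.039, 0.03]
contact_force: [-0.1, -0.8, -1.7]
gripper_width: 0.684
[[0.5427 0.2413 0.06  ]
 [0.5848 0.2421 0.06  ]
 [0.5845 0.2012 0.06  ]
 [0.5437 0.2005 0.06  ]] [0.5639 0.2213 0.06  ]
1.2119391570088882
t 15.80 p [0.5629 0.217  0.1608] xaxis yaw 1.45 deg  tilt(z) [ 0.0198 -0.0258 -0.9995] q1,q6 0.197 0.192 F [-0.09 -0.84 -1.72] T [ 0.01  -0.075  0.016] w 0.6840
cyl n 659 foot [0.5645 0.2216] slope [-0.0185 -0.0444] rms 0.00025
t 15.85 p [0.563 0.217 0.161] xaxis yaw 1.45 deg  tilt(z) [ 0.02   -0.0258 -0.9995] q1,q6 0.197 0.192 F [-0.15  0.11 -1.33] T [-0.036 -0.092  0.005] w 0.6858
then dp cm [-0.086  0.002  1.094] rows 0.26
```

View pics/w21.png

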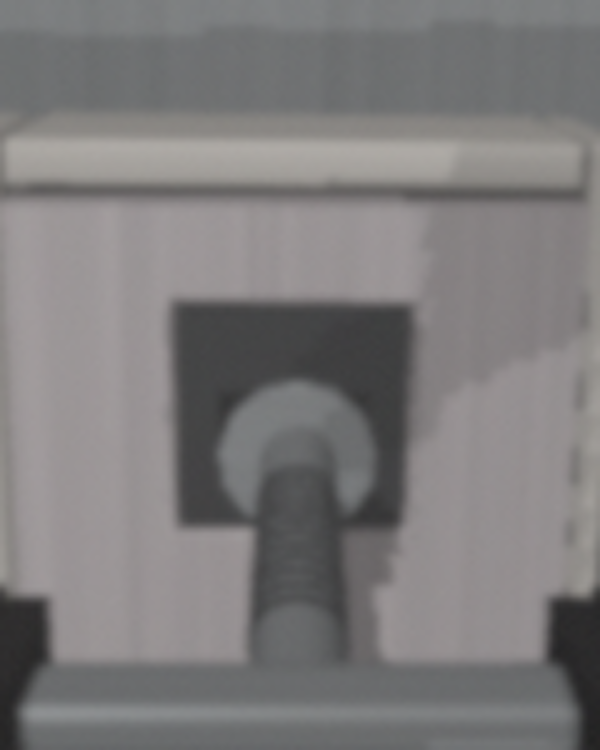

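```bash
python3 -m creep '{"dp":[[-0.04,0,0.3],[-0.03,0,0.3],[-0.03,0,0.3],[0,0,0]],"yaw":[0,0,0,0],"fingers":[4.8,4.8,4.8,4.8]}' 15
python3 - <<'E'
from h import *
o,M=st()
f=eyes.grab_frame("wrist"); x=cyl(f,o["tool_pos"]); footpos(f,o["tool_pos"])
f=eyes.grab_frame("scene"); crop(f,340,130,400,190,11,"s22.png")
E
```

```text
time_s: 16.18
tool_pos: [0.5624, 0.2168, 0.1514]
eef_rot: [3.115, 0.039, 0.032]
contact_force: [-0.2, 1.1, -1.5]
gripper_width: 0.691
t 16.18 p [0.5624 0.2168 0.1514] xaxis yaw 1.45 deg  tilt(z) [ 0.021  -0.0256 -0.9995] q1,q6 0.197 0.193 F [-0.17  1.05 -1.53] T [ 0.071 -0.055  0.019] w 0.6909
cyl n 656 foot [0.5642 0.2213] slope [-0.0194 -0.0435] rms 0.00027
foot by sleeve 0.5648 0.2249 slopes -0.031 -0.101 collar x mid 0.5639 w 0.0253 y 0.2205 topz 0.0725
```

View pics/s22.png

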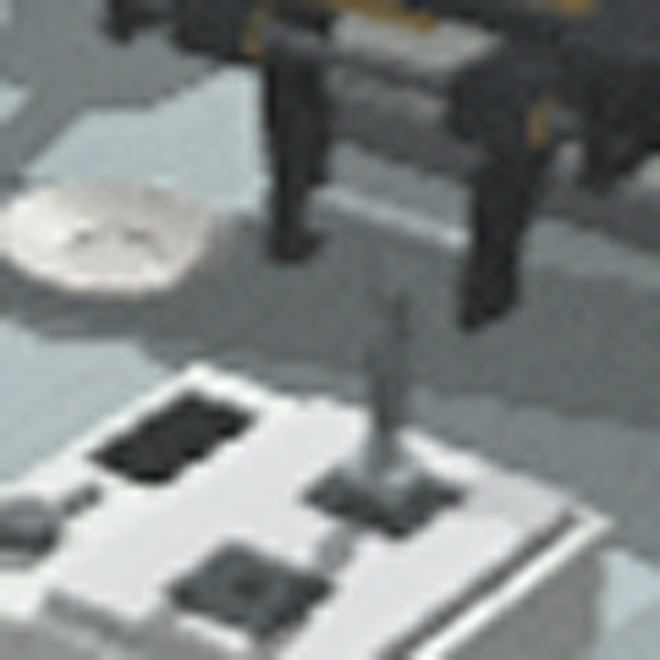

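```bash
python3 -m creep '{"dp":[[0,-0.1,0.3],[0,-0.1,0.3],[0,-0.1,0.15],[0,0,0]],"yaw":[0,0,0,0],"fingers":[4.8,4.8,4.8,4.8]}' 6
python3 - <<'E'
from h import *
o,M=st()
f=eyes.grab_frame("wrist"); crop(f,260,110,380,260,5,"w23.png");x=cyl(f,o["tool_pos"]); footpos(f,o["tool_pos"])
f=eyes.grab_frame("scene"); crop(f,340,130,400,190,11,"s23.png")
E
```

```text
time_s: 16.62
tool_pos: [0.5637, 0.2199, 0.1445]
eef_rot: [3.116, 0.039, 0.036]
contact_force: [-0.4, 0.6, 2.3]
gripper_width: 0.684
t 16.62 p [0.5637 0.2199 0.1445] xaxis yaw 1.45 deg  tilt(z) [ 0.0237 -0.0253 -0.9994] q1,q6 0.202 0.198 F [-0.41  0.64  2.35] T [-0.043  0.053 -0.003] w 0.6844
cyl n 631 foot [0.5656 0.2227] slope [-0.0212 -0.0245] rms 0.00025
foot by sleeve 0.5657 0.226 slopes -0.023 -0.079 collar x mid 0.5637 w 0.0399 y 0.2419 topz 0.0607
```

View pics/w23.png

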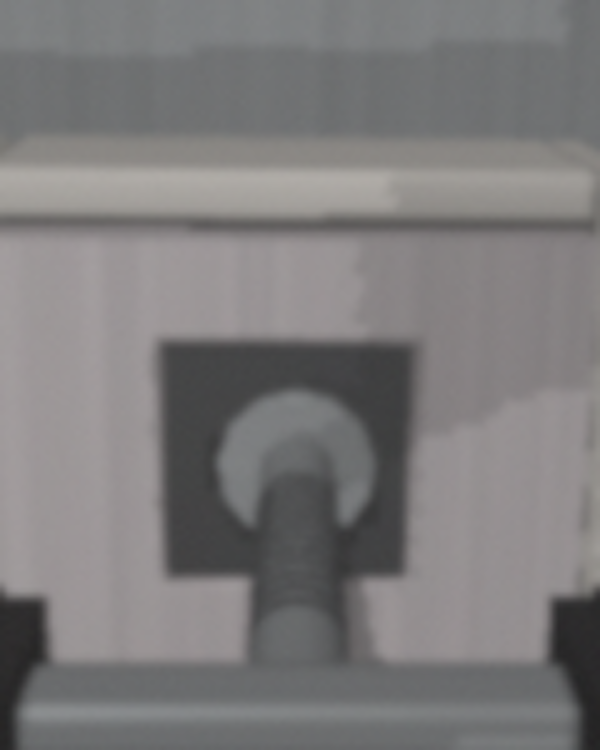

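View pics/s23.png

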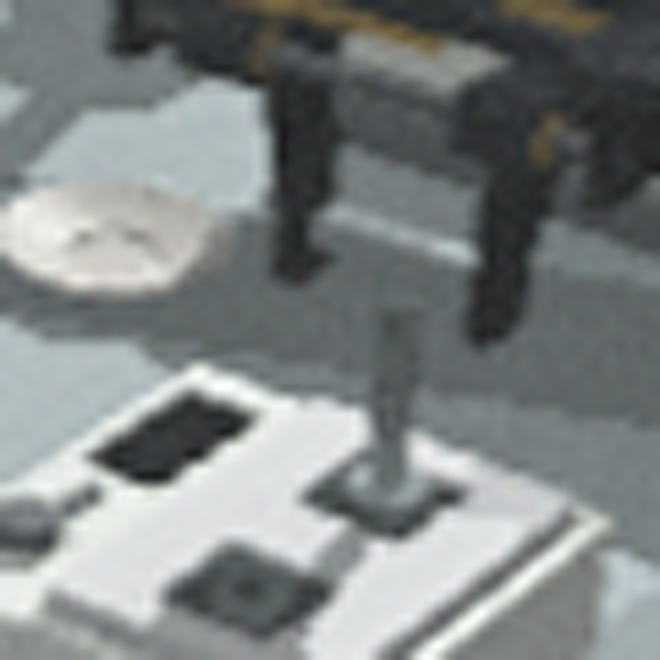

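```bash
python3 -m creep '{"dp":[[0,-0.05,0.2],[0,-0.05,0.1]],"yaw":[0,0],"fingers":[4.8,4.8]}' 4
python3 - <<'E'
from h import *
o,M=st()
f=eyes.grab_frame("wrist"); x=cyl(f,o["tool_pos"]); P=cloud(f)
m=(abs(P[...,0]-.564)<.012)&(P[...,1]>.2285)&(P[...,1]<.2335); print("collar/plug top z",np.percentile(P[m][:,2],[5,50,95]))
m=(abs(P[...,0]-.564)<.015)&(P[...,1]>.237)&(P[...,1]<.24); print("plug top z",np.percentile(P[m][:,2],[5,50,95]))
E
```

```text
time_s: 16.88
tool_pos: [0.5652, 0.2213, 0.1432]
eef_rot: [3.117, 0.039, 0.043]
contact_force: [-1.3, -0.1, 4.0]
gripper_width: 0.686
t 16.88 p [0.5652 0.2213 0.1432] xaxis yaw 1.44 deg  tilt(z) [ 0.0277 -0.0241 -0.9993] q1,q6 0.204 0.200 F [-1.32 -0.08  3.97] T [ 0.069  0.204 -0.032] w 0.6859
cyl n 611 foot [0.5654 0.2224] slope [-0.005  -0.0065] rms 0.00023
collar/plug top z [0.06026934 0.0649905  0.06624845]
plug top z [0.05975366 0.06068215 0.06167276]
```

```bash
python3 -m creep '{"dp":[[0,0.05,-0.1],[0,0,0],[0,0,0],[0,0,0],[0,0,0],[0,0,0]],"yaw":[0.06,0.11,0.11,0.11,0.11,0.11],"fingers":[4.8,4.8,4.8,4.8,4.8,4.8]}' 10
python3 - <<'E'
from h import *
o,M=st()
f=eyes.grab_frame("wrist"); cv2.imwrite("pics/w24.png",f["color"][:,:,::-1]); x=cyl(f,o["tool_pos"])
E
```

```text
time_s: 17.43
tool_pos: [0.5649, 0.2206, 0.1433]
eef_rot: [2.981, -0.94, 0.053]
contact_force: [-0.2, -0.6, 1.5]
gripper_width: 0.686
t 17.43 p [0.5649 0.2206 0.1433] xaxis yaw -35.01 deg  tilt(z) [ 0.0276 -0.025  -0.9993] q1,q6 0.203 0.836 F [-0.18 -0.6   1.54] T [-0.161  0.007  0.03 ] w 0.6857
cyl n 596 foot [0.5676 0.221 ] slope [-0.0217 -0.0026] rms 0.00023
```

View pics/w24.png

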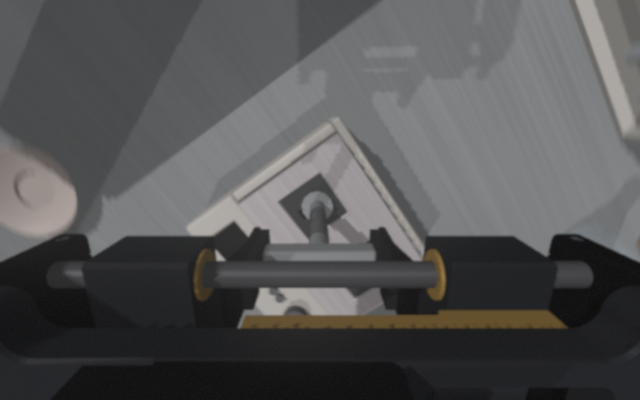

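```bash
python3 -m creep '{"dp":[[0,0,0],[0,0,0],[0,0,0],[0,0,0],[0,0,0],[0,0,0],[0,0,0],[0,0,0],[0,0,0]],"yaw":[0.08,0.115,0.115,0.115,0.115,0.115,0.115,0.115,0.1],"fingers":[4.8,4.8,4.8,4.8,4.8,4.8,4.8,4.8,4.8]}' 10
python3 - <<'E'
from h import *
o,M=st()
f=eyes.grab_frame("wrist"); cv2.imwrite("pics/w25.png",f["color"][:,:,::-1]); x=cyl(f,o["tool_pos"])
E
```

```text
time_s: 18.23
tool_pos: [0.5642, 0.2211, 0.1431]
eef_rot: [-2.159, 2.277, -0.056]
contact_force: [-0.4, 0.0, 2.8]
gripper_width: 0.687
t 18.23 p [0.5642 0.2211 0.1431] xaxis yaw -93.07 deg  tilt(z) [ 0.0268 -0.024  -0.9994] q1,q6 0.203 1.849 F [-0.44  0.01  2.84] T [-0.024  0.098  0.049] w 0.6872
cyl n 539 foot [0.5658 0.2198] slope [-0.0058  0.0018] rms 0.00022
```

View pics/w25.png

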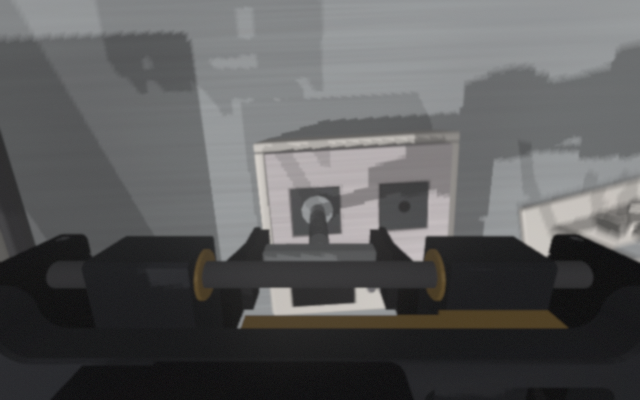

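```bash
python3 -m creep '{"dp":[[0,0,0],[0,0,0],[0,0,0]],"yaw":[0,0,0],"fingers":[4.8,4.8,4.8]}' 40
python3 - <<'E'
from h import *
o,M=st()
p=o["tool_pos"]; goto([.5650,.2205,p[2]+.05])
E
```

```text
time_s: 18.53
tool_pos: [0.564, 0.2211, 0.1432]
eef_rot: [-2.167, 2.27, -0.056]
contact_force: [-0.3, -0.3, 1.5]
gripper_width: 0.68
t 18.53 p [0.564  0.2211 0.1432] xaxis yaw -92.69 deg  tilt(z) [ 0.0263 -0.0239 -0.9994] q1,q6 0.203 1.842 F [-0.26 -0.27  1.53] T [0.011 0.117 0.007] w 0.6796
t 18.53 p [0.564  0.2211 0.1432] xaxis yaw -92.69 deg  tilt(z) [ 0.0263 -0.0239 -0.9994] q1,q6 0.203 1.842 F [-0.26 -0.27  1.53] T [0.011 0.117 0.007] w 0.6796
then dp cm [ 0.166 -0.244 -4.993] rows 1.2
```

```bash
python3 -m creep '{"dp":[[0,0,-0.2],[0.01,-0.01,-0.3],[0.01,-0.01,-0.3],[0.01,-0.01,-0.3]],"yaw":[0,0,0,0],"fingers":[4.8,4.8,4.8,4.8]}' 40
python3 - <<'E'
from h import *
o,M=st()
f=eyes.grab_frame("wrist"); crop(f,240,140,400,290,4,"w26.png"); x=cyl(f,o["tool_pos"])
E
```

```text
time_s: 18.87
tool_pos: [0.5619, 0.2207, 0.1518]
eef_rot: [2.172, -2.266, 0.05]
contact_force: [-0.0, 0.4, -3.3]
gripper_width: 0.682
t 18.87 p [0.5619 0.2207 0.1518] xaxis yaw -92.42 deg  tilt(z) [ 0.0205 -0.0248 -0.9995] q1,q6 0.203 1.836 F [-0.03  0.41 -3.3 ] T [ 0.168 -0.023  0.035] w 0.6824
cyl n 567 foot [0.5651 0.2193] slope [-0.022   0.0037] rms 0.00023
```

View pics/w26.png

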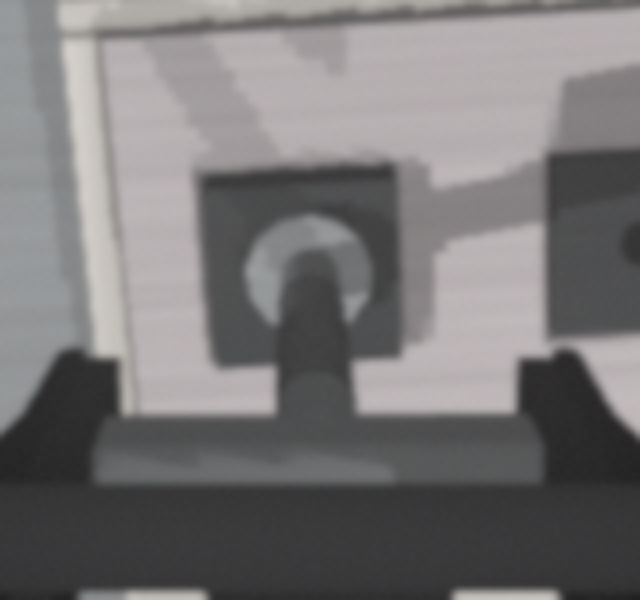

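```bash
python3 -m creep '{"dp":[[0.01,-0.1,-0.3],[0.01,-0.1,-0.4],[0.01,-0.06,-0.4],[0.01,-0.06,-0.4],[0.01,-0.06,-0.4]],"yaw":[0,0,0,0,0],"fingers":[4.8,4.8,4.8,4.8,4.8]}' 40
python3 - <<'E'
from h import *
o,M=st()
f=eyes.grab_frame("wrist"); crop(f,240,140,400,290,4,"w27.png"); x=cyl(f,o["tool_pos"])
f=eyes.grab_frame("scene"); crop(f,330,100,420,200,7,"s27.png")
E
```

```text
time_s: 19.33
tool_pos: [0.5647, 0.2203, 0.172]
eef_rot: [2.172, -2.263, 0.048]
contact_force: [-0.8, -0.2, -2.3]
gripper_width: 0.68
t 19.33 p [0.5647 0.2203 0.172 ] xaxis yaw -92.38 deg  tilt(z) [ 0.0179 -0.0253 -0.9995] q1,q6 0.202 1.832 F [-0.78 -0.17 -2.29] T [0.089 0.105 0.004] w 0.6799
cyl n 556 foot [0.5665 0.2188] slope [-0.0084  0.0044] rms 0.00022
```

View pics/s27.png

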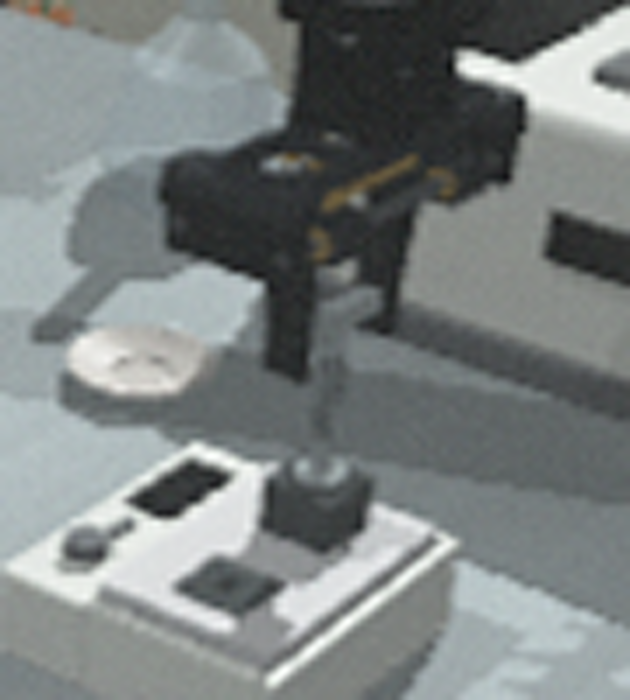

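```bash
python3 -m creep '{"dp":[[0.02,-0.04,-0.6],[0.02,-0.04,-0.9],[0.02,-0.04,-1.2],[0.02,-0.04,-1.4],[0.02,-0.04,-1.4],[0.02,-0.04,-1.4],[0.02,-0.04,-1.2],[0.02,-0.04,-0.6]],"yaw":[0,0,0,0,0,0,0,0],"fingers":[4.8,4.8,4.8,4.8,4.8,4.8,4.8,4.8]}' 40
python3 - <<'E'
from h import *
o,M=st()
f=eyes.grab_frame("wrist"); crop(f,240,140,400,290,4,"w28.png"); x=cyl(f,o["tool_pos"])
f=eyes.grab_frame("scene"); crop(f,330,70,420,180,6,"s28.png")
goto([.491,-.311,.25],-92)
f=eyes.grab_frame("top"); np.savez("top2.npz",**f); crop(f,200,130,440,300,3,"t28.png")
E
```

```text
time_s: 20.1
tool_pos: [0.5659, 0.2203, 0.2659]
eef_rot: [2.171, -2.263, 0.049]
contact_force: [0.5, 0.2, -3.2]
gripper_width: 0.678
t 20.10 p [0.5659 0.2203 0.2659] xaxis yaw -92.38 deg  tilt(z) [ 0.018  -0.026  -0.9995] q1,q6 0.202 1.825 F [ 0.53  0.19 -3.19] T [-0.001 -0.023 -0.013] w 0.6778
cyl n 563 foot [0.5685 0.2188] slope [-0.0162  0.0042] rms 0.00023
t 20.20 p [0.5663 0.2203 0.2656] xaxis yaw -92.39 deg  tilt(z) [ 0.019  -0.0258 -0.9995] q1,q6 0.202 1.825 F [ 1.05  0.1  -2.54] T [ 0.077 -0.082 -0.014] w 0.6827
yaw now (tool z, rad) -0.0068 deg -0.39 rows 0.1
then dp cm [53.308  5.725  2.78 ] rows 12.87
```

View pics/w28.png

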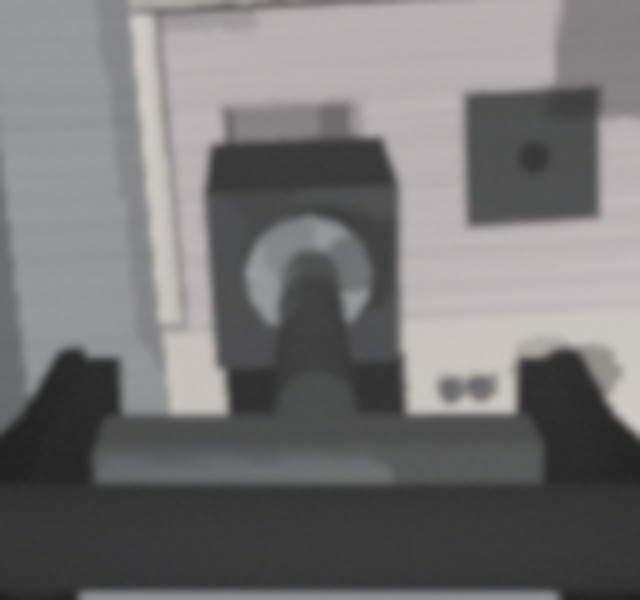

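View pics/s28.png

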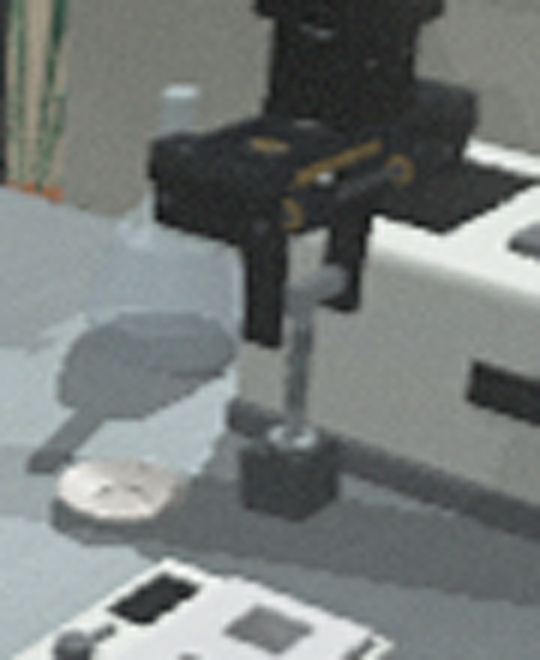

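View pics/t28.png

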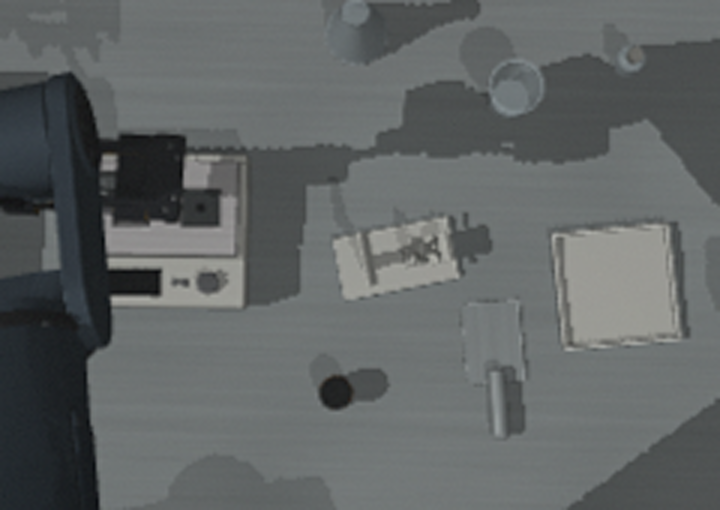

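```bash
python3 -m creep '{"dp":[[1,0.1,0],[2,0.2,0],[2.8,0.3,0.05],[3.4,0.4,0.1],[3.6,0.4,0.1],[3.6,0.4,0.1],[3.6,0.4,0.1],[3.6,0.4,0.1],[3.6,0.4,0.1],[3.6,0.4,0.1]],"yaw":[0,0,0,0,0,0,0,0,0,0],"fingers":[4.8,4.8,4.8,4.8,4.8,4.8,4.8,4.8,4.8,4.8]}' 40
python3 - <<'E'
from h import *
goto([.491,-.311,.25],-92)
E
```

```text
time_s: 21.08
tool_pos: [0.5096, -0.0955, 0.2537]
eef_rot: [2.178, -2.237, 0.023]
contact_force: [0.9, -1.0, -3.2]
gripper_width: 0.683
t 21.08 p [ 0.5096 -0.0955  0.2537] xaxis yaw -91.54 deg  tilt(z) [-0.0037 -0.0239 -0.9997] q1,q6 -0.387 1.222 F [ 0.9  -0.99 -3.18] T [ 0.07  -0.021  0.014] w 0.6827
yaw now (tool z, rad) 0.0080 deg 0.46 rows 0.1
then dp cm [21.591  1.104  0.895] rows 5.19
```

```bash
python3 -m creep '{"dp":[[3.3,0.15,0],[3.2,0.15,0],[3.2,0.15,0],[3,0.15,0],[2.8,0.1,0],[2.4,0.1,0],[1.6,0.1,0],[0.8,0.1,0],[0,0,0]],"yaw":[0,0,0,0,0,0,0,0,0],"fingers":[4.8,4.8,4.8,4.8,4.8,4.8,4.8,4.8,4.8]}' 40
python3 - <<'E'
from h import *
o,M=st()
f=eyes.grab_frame("wrist"); np.savez("w29.npz",**f); cv2.imwrite("pics/w29.png",f["color"][:,:,::-1]); x=cyl(f,o["tool_pos"])
f=eyes.grab_frame("scene"); crop(f,180,130,330,290,4,"s29.png"); np.savez("s29.npz",**f)
goto([.491,-.311,.20],-92)
E
```

```text
time_s: 21.83
tool_pos: [0.4785, -0.3185, 0.249]
eef_rot: [2.156, -2.243, -0.004]
contact_force: [-0.1, -0.7, -2.8]
gripper_width: 0.679
t 21.83 p [ 0.4785 -0.3185  0.249 ] xaxis yaw -92.26 deg  tilt(z) [-0.0232 -0.019  -0.9995] q1,q6 -0.766 0.857 F [-0.08 -0.66 -2.83] T [ 0.098 -0.028 -0.03 ] w 0.6788
cyl n 559 foot [ 0.477  -0.3193] slope [ 0.0266 -0.002 ] rms 0.00023
t 21.93 p [ 0.4787 -0.316   0.249 ] xaxis yaw -92.16 deg  tilt(z) [-0.0237 -0.0169 -0.9996] q1,q6 -0.763 0.858 F [-0.22  0.43 -3.87] T [ 0.131  0.017 -0.02 ] w 0.6794
yaw now (tool z, rad) -0.0028 deg -0.16 rows 0.0
then dp cm [-0.631 -1.321  4.864] rows 1.22
```

View pics/w29.png

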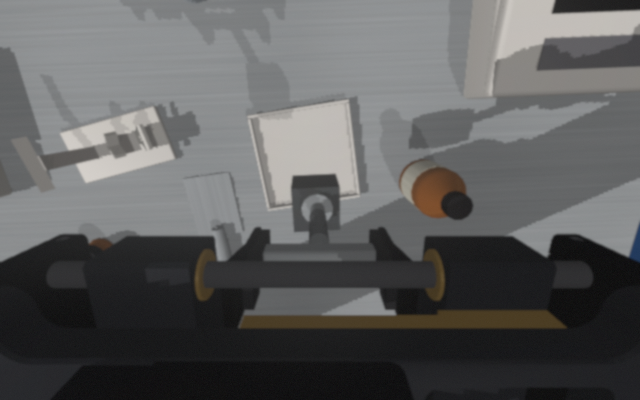

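View pics/s29.png

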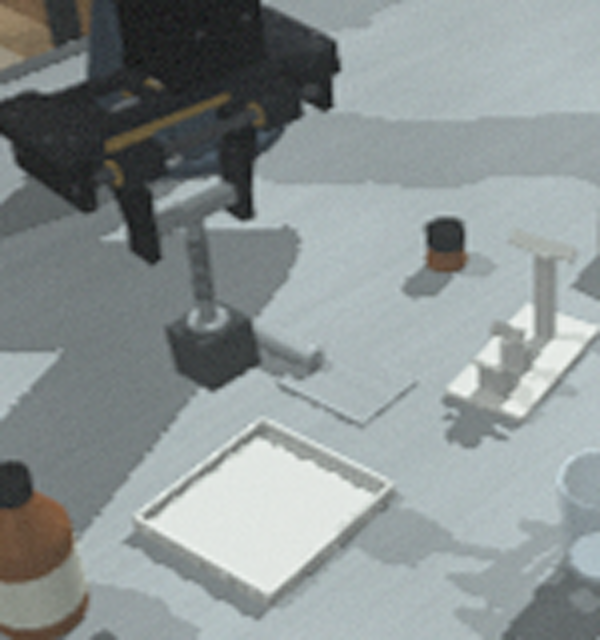

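```bash
python3 - <<'E'
from h import *
f=dict(np.load("w29.npz"))
c=np.array([ptz(f,*p,.012) for p in [(249,115),(351,99),(360,197),(269,210)]]); print(c.round(4),c.mean(0).round(4))
print("bottle cap",pt(f,457,205),"bottle side",pt(f,412,180))
t=dict(np.load("top.npz")); print("bottle top", ptz(t,459,238,.12))
E
```

```text
[[ 0.5507 -0.2384  0.012 ]
 [ 0.5648 -0.3674  0.012 ]
 [ 0.436  -0.3789  0.012 ]
 [ 0.4228 -0.252   0.012 ]] [ 0.4936 -0.3092  0.012 ]
bottle cap [ 0.45739625 -0.459784    0.12102455] bottle side [ 0.46756263 -0.43601329  0.05276391]
bottle top [ 0.45093045 -0.45396645  0.12      ]
```

```bash
python3 -m creep '{"dp":[[-0.3,-0.5,0],[-0.3,-0.6,0.6],[0,-0.4,1],[0,0,1.5],[0,0,1.5],[0,0,1.2],[0,0,0.6],[0,0,0]],"yaw":[0,0,0,0,0,0,0,0],"fingers":[4.8,4.8,4.8,4.8,4.8,4.8,4.8,4.8]}' 40
python3 - <<'E'
from h import *
o,M=st()
f=eyes.grab_frame("wrist"); np.savez("w30.npz",**f); cv2.imwrite("pics/w30.png",f["color"][:,:,::-1]); x=cyl(f,o["tool_pos"])
goto([.494,-.3095,.135],-92)
E
```

```text
time_s: 22.6
tool_pos: [0.4974, -0.3, 0.1787]
eef_rot: [2.175, -2.231, -0.011]
contact_force: [0.1, 0.0, -3.5]
gripper_width: 0.679
t 22.60 p [ 0.4974 -0.3     0.1787] xaxis yaw -91.44 deg  tilt(z) [-0.0236 -0.0129 -0.9996] q1,q6 -0.722 0.890 F [ 0.08  0.03 -3.54] T [ 0.084  0.012 -0.056] w 0.6790
cyl n 563 foot [ 0.4957 -0.3001] slope [ 0.0274 -0.0081] rms 0.00024
t 22.65 p [ 0.4975 -0.3     0.1792] xaxis yaw -91.44 deg  tilt(z) [-0.0233 -0.0128 -0.9996] q1,q6 -0.722 0.890 F [ 0.34 -0.03 -3.96] T [0.092 0.006 0.039] w 0.6783
yaw now (tool z, rad) 0.0097 deg 0.56 rows 0.1
then dp cm [0.907 0.211 4.436] rows 1.09
```

View pics/w30.png

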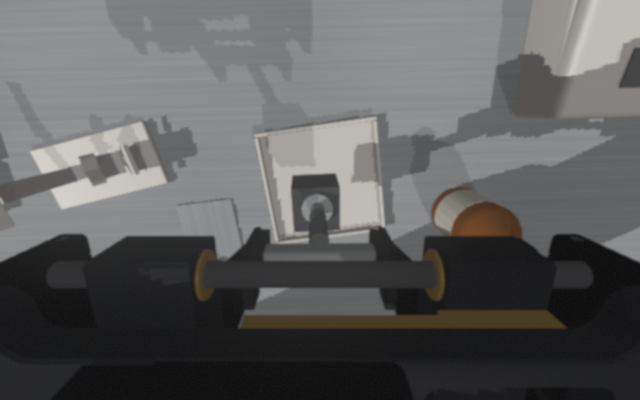

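```bash
python3 -m creep '{"dp":[[0.4,0.1,0.4],[0.4,0.1,0.8],[0.1,0,1],[0,0,0.9],[0,0,0.7],[0,0,0.4],[0,0,0]],"yaw":[0,0,0,0,0,0,0],"fingers":[4.8,4.8,4.8,4.8,4.8,4.8,4.8]}' 40
python3 - <<'E'
from h import *
o,M=st()
f=eyes.grab_frame("wrist"); x=cyl(f,o["tool_pos"])
f=eyes.grab_frame("scene"); crop(f,180,170,300,290,5,"s31.png")
goto([.4945,-.3095,.126],-92)
E
```

```text
time_s: 23.23
tool_pos: [0.496, -0.3117, 0.1351]
eef_rot: [2.176, -2.231, -0.002]
contact_force: [-0.6, 0.4, -3.3]
gripper_width: 0.683
t 23.23 p [ 0.496  -0.3117  0.1351] xaxis yaw -91.41 deg  tilt(z) [-0.0192 -0.0167 -0.9997] q1,q6 -0.739 0.876 F [-0.59  0.4  -3.28] T [0.031 0.02  0.01 ] w 0.6828
cyl n 559 foot [ 0.4947 -0.3123] slope [ 0.0237 -0.0041] rms 0.00024
t 23.33 p [ 0.4963 -0.3119  0.136 ] xaxis yaw -91.40 deg  tilt(z) [-0.0183 -0.0176 -0.9997] q1,q6 -0.739 0.876 F [ 0.03  0.28 -3.5 ] T [ 0.039  0.007 -0.026] w 0.6789
yaw now (tool z, rad) 0.0105 deg 0.60 rows 0.1
then dp cm [-0.252  0.175  0.999] rows 0.25
```

View pics/s31.png

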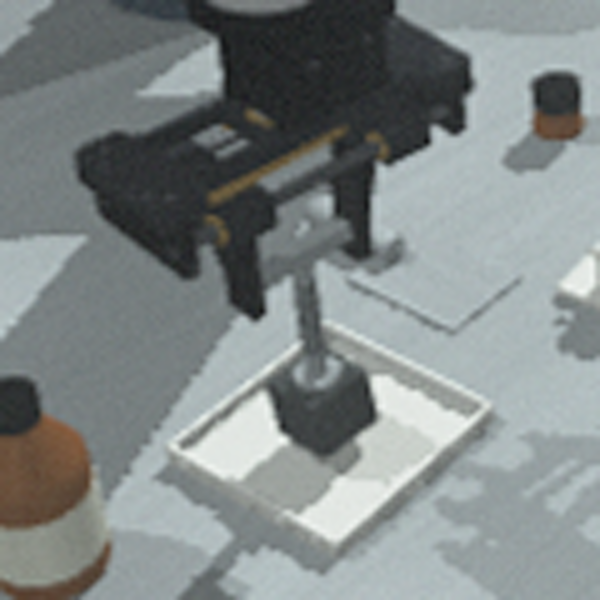

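Centred over the tray. I lower the last centimetre slowly.

```bash
python3 -m creep '{"dp":[[-0.1,0.05,0.3],[-0.1,0.05,0.3],[0,0,0.2],[0,0,0]],"yaw":[0,0,0,0],"fingers":[4.8,4.8,4.8,4.8]}' 20
python3 -m creep '{"dp":[[0,0,0.15],[0,0,0.1]],"yaw":[0,0],"fingers":[4.8,4.8]}' 20
python3 - <<'E'
from h import *
o,M=st()
f=eyes.grab_frame("wrist"); x=cyl(f,o["tool_pos"])
E
```

```text
time_s: 23.67
tool_pos: [0.496, -0.3104, 0.1286]
eef_rot: [2.177, -2.23, 0.005]
contact_force: [-0.9, -0.3, -3.7]
gripper_width: 0.689
time_s: 23.83
tool_pos: [0.4964, -0.3105, 0.1264]
eef_rot: [2.177, -2.231, 0.006]
contact_force: [0.8, 0.3, -2.6]
gripper_width: 0.69
t 23.83 p [ 0.4964 -0.3105  0.1264] xaxis yaw -91.38 deg  tilt(z) [-0.0149 -0.0202 -0.9997] q1,q6 -0.737 0.878 F [ 0.84  0.34 -2.6 ] T [ 0.15  -0.118 -0.013] w 0.6904
cyl n 567 foot [ 0.4964 -0.3114] slope [ 0.0098 -0.001 ] rms 0.00022
```

```bash
python3 -m creep '{"dp":[[0,0,0.12],[0,0,0.12],[0,0,0]],"yaw":[0,0,0],"fingers":[4.8,4.8,4.8]}' 10
python3 - <<'E'
from h import *
o,M=st()
f=eyes.grab_frame("wrist"); x=cyl(f,o["tool_pos"]); crop(f,240,100,400,290,4,"w32.png")
f=eyes.grab_frame("scene"); crop(f,180,170,300,290,5,"s32.png")
E
```

```text
time_s: 24.13
tool_pos: [0.4971, -0.3102, 0.1245]
eef_rot: [2.177, -2.232, 0.008]
contact_force: [0.9, 0.7, -2.5]
gripper_width: 0.689
t 24.13 p [ 0.4971 -0.3102  0.1245] xaxis yaw -91.42 deg  tilt(z) [-0.013  -0.0199 -0.9997] q1,q6 -0.737 0.878 F [ 0.86  0.71 -2.46] T [ 0.204 -0.112 -0.003] w 0.6886
cyl n 578 foot [ 0.4978 -0.311 ] slope [ 0.004  -0.0023] rms 0.00022
```

View pics/s32.png

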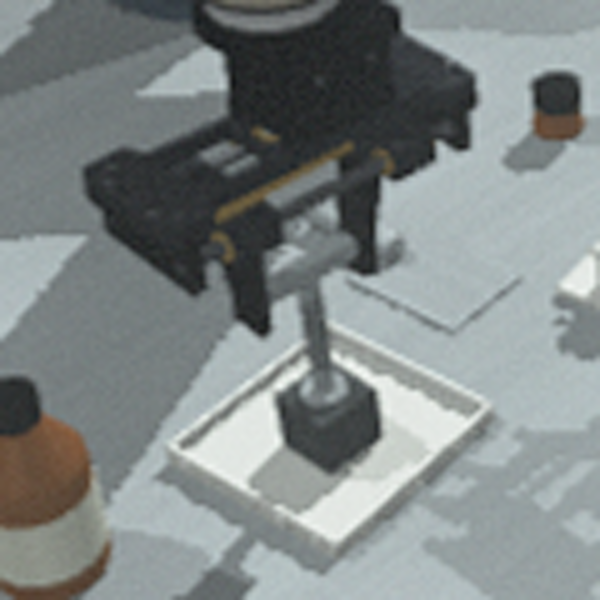

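View pics/w32.png

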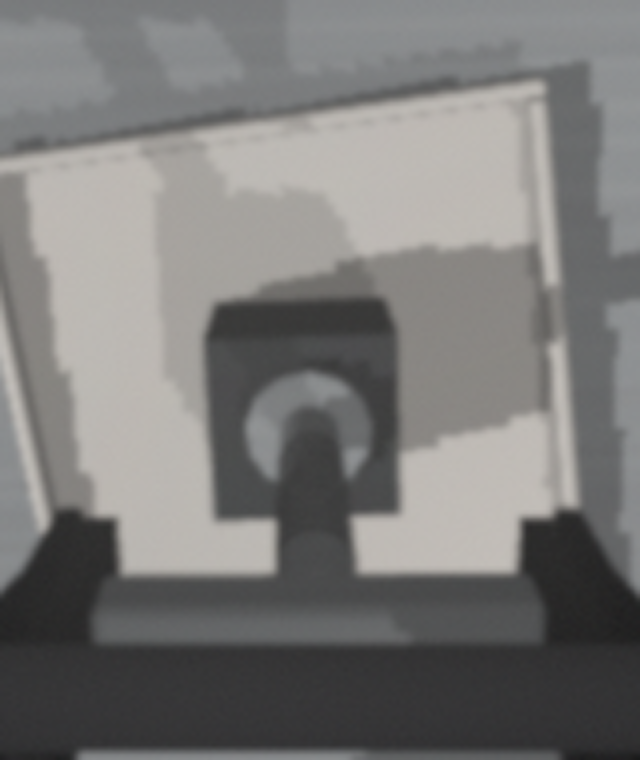

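```bash
python3 -m creep '{"dp":[[0,0,0.12],[0,0,0.12],[0,0,0]],"yaw":[0,0,0],"fingers":[4.8,4.8,4.8]}' 8
python3 - <<'E'
from h import *
o,M=st()
f=eyes.grab_frame("wrist"); x=cyl(f,o["tool_pos"]);P=cloud(f)
m=(abs(P[...,1]-x[1])<.012)&(abs(P[...,0]-x[0])<.03)&(P[...,2]<.07)&(P[...,2]>.02); A=P[m]
d=A[:,0]-x[0]
for lo in np.arange(.004,.03,.002):
    k=(d>lo)&(d<lo+.002); 
    if k.sum()>3: print(lo.round(3),np.median(A[k][:,2]).round(4))
E
```

```text
time_s: 24.48
tool_pos: [0.4974, -0.3104, 0.1234]
eef_rot: [2.178, -2.232, 0.01]
contact_force: [-0.2, 0.9, -1.3]
gripper_width: 0.691
t 24.48 p [ 0.4974 -0.3104  0.1234] xaxis yaw -91.41 deg  tilt(z) [-0.0122 -0.0206 -0.9997] q1,q6 -0.736 0.878 F [-0.24  0.89 -1.27] T [ 0.239 -0.008  0.015] w 0.6907
cyl n 566 foot [ 0.4974 -0.3112] slope [ 0.0111 -0.0016] rms 0.00023
0.004 0.0485
0.006 0.0458
0.008 0.045
0.01 0.0436
0.012 0.041
0.014 0.0406
0.016 0.0409
0.018 0.0341
```

```bash
python3 -m creep '{"dp":[[0,0,0.12],[0,0,0.1],[0,0,0],[0,0,0]],"yaw":[0,0,0,0],"fingers":[4.8,4.8,4.8,4.8]}' 5
python3 - <<'E'
from h import *
o,M=st()
f=eyes.grab_frame("wrist"); x=cyl(f,o["tool_pos"]);P=cloud(f)
m=(abs(P[...,1]-x[1])<.012)&(abs(P[...,0]-x[0])<.03)&(P[...,2]<.07)&(P[...,2]>.02); A=P[m]
d=A[:,0]-x[0]
for lo in np.arange(.006,.03,.002):
    k=(d>lo)&(d<lo+.002); 
    if k.sum()>3: print(lo.round(3),np.median(A[k][:,2]).round(4))
E
```

```text
time_s: 24.87
tool_pos: [0.4979, -0.3111, 0.1231]
eef_rot: [2.178, -2.232, 0.014]
contact_force: [-0.2, 1.1, -0.6]
gripper_width: 0.689
t 24.87 p [ 0.4979 -0.3111  0.1231] xaxis yaw -91.40 deg  tilt(z) [-0.0105 -0.0229 -0.9997] q1,q6 -0.737 0.879 F [-0.18  1.15 -0.56] T [ 0.362  0.042 -0.002] w 0.6889
cyl n 554 foot [ 0.4974 -0.3111] slope [ 0.0162 -0.0109] rms 0.00022
0.006 0.0462
0.008 0.0451
0.01 0.0443
0.012 0.041
0.014 0.0407
0.016 0.0407
0.018 0.0337
```

```bash
python3 -m creep '{"dp":[[0,0,0],[0,0,0],[0,0,0],[0,0,0],[0,0,0],[0,0,0],[0,0,0]],"yaw":[0,0,0,0,0,0,0],"fingers":[8.7,8.7,8.7,8.7,8.7,8.7,8.7]}' 5
python3 - <<'E'
from h import *
o,M=st()
f=eyes.grab_frame("wrist"); x=cyl(f,o["tool_pos"]); crop(f,200,100,440,290,3,"w33.png")
E
```

```text
time_s: 25.5
tool_pos: [0.4987, -0.3134, 0.1229]
eef_rot: [2.177, -2.23, 0.021]
contact_force: [0.4, -0.6, -0.8]
gripper_width: 0.992
t 25.50 p [ 0.4987 -0.3134  0.1229] xaxis yaw -91.37 deg  tilt(z) [-0.0087 -0.027  -0.9996] q1,q6 -0.738 0.879 F [ 0.37 -0.63 -0.85] T [0.025 0.076 0.001] w 0.9916
cyl n 590 foot [ 0.4977 -0.3109] slope [ 0.0003 -0.0006] rms 0.00024
```

View pics/w33.png

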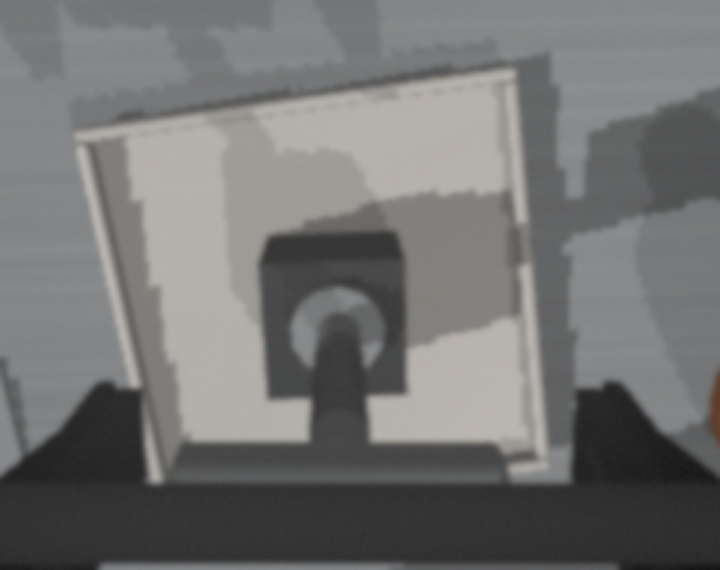

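```bash
python3 -m creep '{"dp":[[-0.2,0,-0.2],[-0.05,0,-0.5],[-0.03,0,-0.8],[-0.03,0,-1],[0,0,-1.5],[0,0,-2],[0,0,-2],[0,0,-2],[0,0,-1]],"yaw":[0,0,0,0,0,0,0,0,0],"fingers":[8.7,8.7,8.7,8.7,8.7,8.7,8.7,8.7,8.7]}' 5
python3 - <<'E'
from h import *
o,M=st()
f=eyes.grab_frame("wrist"); cv2.imwrite("pics/w34.png",f["color"][:,:,::-1])
f=eyes.grab_frame("scene"); cv2.imwrite("pics/s34.png",f["color"][:,:,::-1]); crop(f,180,170,300,290,5,"s34c.png")
f=eyes.grab_frame("top"); crop(f,200,130,440,300,3,"t34.png")
E
```

```text
time_s: 26.3
tool_pos: [0.4988, -0.3054, 0.2404]
eef_rot: [2.177, -2.229, 0.015]
contact_force: [0.2, -0.8, -0.2]
gripper_width: 1.002
t 26.30 p [ 0.4988 -0.3054  0.2404] xaxis yaw -91.34 deg  tilt(z) [-0.0114 -0.0244 -0.9996] q1,q6 -0.727 0.879 F [ 0.19 -0.84 -0.19] T [ 0.014 -0.037 -0.   ] w 1.0019
```

View pics/s34c.png

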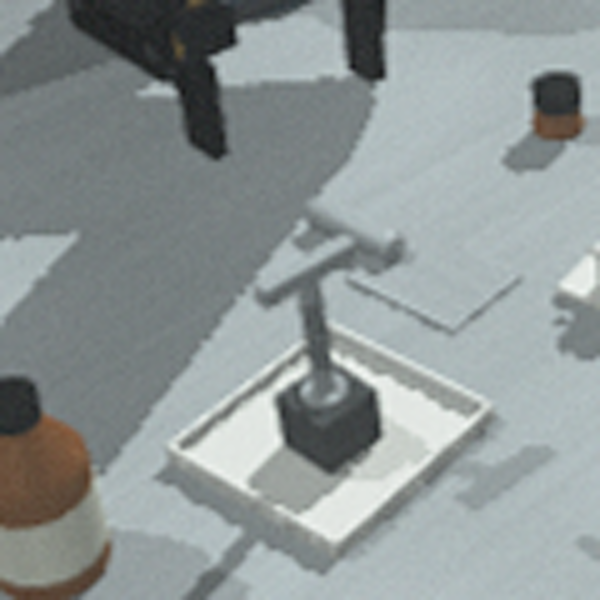

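View pics/w34.png

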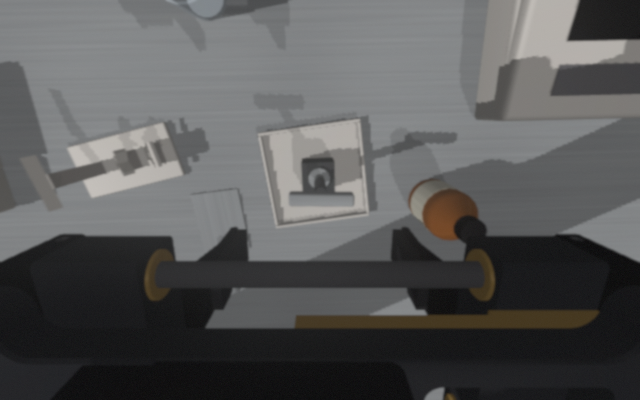

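View pics/s34.png

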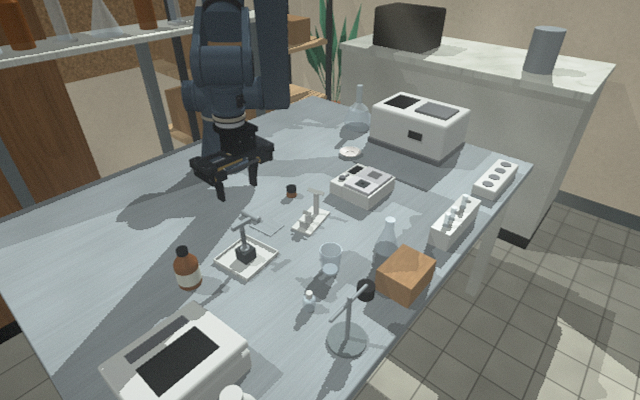

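The scene view shows the plug standing upright near the middle of the tray, at about (246,252), with the puller in it. The gripper is well clear, and the blank and the glassware are where they started.

```bash
python3 - <<'E'
from plant import r
print(r.job_done())
E
```

```text
the job is handed in; nothing more can be done
None
```

The slotted plug is out of its well and stands upright in the white tray with the puller still locked in it. I handed the job in at about 26 s, and no verdict was reported.

**What I did:** I held the puller by the ends of its T-bar and let it swing to hang vertical. I set its foot into the slotted plug in the left (+y) well until the collar was seated, then turned it about 94° clockwise. I drew the plug up with 3–4 N on the wrist, set it in the tray and let go.

**Last checks:**
- **Puller:** it stands upright, with a measured lean under 0.001 rad after release. The collar sits on the plug top, and in the last wrist view the T-bar is still turned across the slot.
- **Plug:** its top measured about 0.041 m, which matches standing on the tray floor. Its centre is about 5 mm from the tray's centre.
- **Surroundings:** the solid plug is still in its well, the bystanders look unmoved, and the gripper is open and clear. I judged these by eye from the pictures.

**What went wrong or disagreed:**
- **Jammed lift:** lifting the puller straight up jammed it in the rest, with about 60 N of pull on the first try and about 23 N on the second. I set it back each time; it came free when lifted perpendicular to its slope. All forces I read stayed below the 120 N wrist limit.
- **Tool tilt:** the tool drifted up to about 2° from vertical during the moves, and I corrected for this by camera.

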